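# Wind the fruit press open

### The arm

A 6-joint arm with a two-finger parallel gripper is mounted at the origin on the work surface. World frame = base frame: x ahead of the robot, y to its left, z up, the work surface at z = 0. Lengths are in m, angles in rad, forces in N, time in s.
With the tool pointing down it reaches from about 0.325 to 0.9 m from the base axis. Payload 6.1 kg.
Tool frame: the origin (TCP) lies midway between the tips of the shut fingers; the grasp point (between the pads) lies 19 mm behind it; x points along the fingers, z is the direction in which the jaws open and shut, and the axes are right-handed (so a half turn about x gives the same grasp; the last joint's range is limited). The gripper opens to 85 mm and grips with 20 to 120 N. Pads are 22 mm wide; open, the fingers measure 114 mm over their backs; the gripper's body (76 mm by 85 mm) begins 54 mm behind the grasp point. The pads swing forward as they close: fully open they stand 13 mm farther back than shut.
Start: joints at [0.982, 0.22, 1.526, -0, 1.395, -0.126], TCP at [0.279, 0.559, 0.231] pointing down, gripper open.
Joint ranges: [-2.98, 2.98], [-0.91, 2.08], [0.09, 2.57], [-1.24, 4.39], [0.2, 2.65], [-2.68, 2.68]. Speed limits (rad/s): [2.57, 2.57, 3.01, 3.14, 3.14, 3.14].

### API

Orientations are given as a unit quaternion [x, y, z, w].
In Python, from plant import manip gives the robot as it stands.
- The arm moves only by the tool arm_command, never from a script. Its argument "targets" is one flat list of numbers, 7 for each row, row after row: the shift along the world's x, y, z each as a share of 2.5 cm, from -1 to 1, then the turn, a rotation vector about the world's x, y, z each as a share of 6 degrees, from -1 to 1, then the opening, from -1 (shut) to 1 (fully open). In form: [x, y, z, rx, ry, rz, jaw, x, y, z, rx, ry, rz, jaw, ...]. A call has 1 to 12 rows; each row shifts and turns the commanded pose from where the row before left it; what a row does not reach is not made up. A row lasts 1/12 s, in which the tool goes at most 41.7 mm and 7.16 degrees, less where a joint would pass 70% of its speed; a pose out of reach is approached as far as the arm can. A call with a number of a shift or a turn outside -1 to 1 is refused whole. A call with a gripper value outside its range is refused whole. The fingers move at their own pace and stop on an object; the grip force is fixed at half the most. Time passes only in rows, so rows that do not move let the fingers close. It gives the time, the measured TCP pose, the force and the opening at its end, in the units of the state.
- manip.get_obs(): the state, without advancing time (a new reading comes with each control period).
- manip.grab_frame(name): name is "scene" or "top"; returns a dict with "img" (480x640x3 uint8, red, green, blue), "range_z" (480x640 float32, m along the optical axis (not along the pixel's ray), 0 where there is no reading), "fx", "fy", "cx", "cy" (pixels), "cam_to_world" (4x4, takes a point from camera to world coordinates). Camera axes: x right, y up, looking along -z (the intrinsics and any distortion apply to the point x, -y, -z); pixel columns grow to the right and rows downward; lengths in m; the calibration is good to about 2 mm. A picture is of the moment at which its call begins.
- manip.job_done(): hands the job in, once; it reports no verdict.
The state is a dict: "time_s": time; "joint_pos": joint angles; "qd": joint speeds; "tau": joint torques, N m; "tcp_pos": TCP position; "eef_rot": TCP orientation; "ft_force": force on the tool from outside, world axes, zero at the start; "torque": the same for the moment, N m; "width": opening from 0.0 (shut) to 1.0 (fully open).
Only numpy, scipy, OpenCV 4.12 (cv2) and the standard library are available. Lean on these libraries where they do the work, as an engineer would, in place of code of your own. Each camera call takes 0.05 s, during which the arm holds its last target.

### The job

Pick up the loose crank, fit it over the square end of the fruit press's spindle so that it sits fully home, and wind it round to raise the pressing plate all the way up until it comes to its stop under the yoke, so that the basket can be emptied. Work gently, without forcing the crank or the stop, leave the crank fitted, and do not disturb the bottle, jar and glasses.

Things in the scene. Friction and masses are not known exactly. Their poses are not given: they have to be found in the camera images.
- press: Table-top fruit press fixed to the counter: board 240 x 280 mm, tray, basket of wooden staves (156 mm across, rim 155 mm up), two steel columns, painted yoke bar across them. Origin: centre of the board's underside, on the spindle's vertical axis; y runs along the yoke (262 mm long, 46 mm wide, top 222 mm above the counter, column nuts and centre boss up to 232 mm).
- shaft_seat (a point): Point on the spindle's axis on top of its round steel collar (54 mm across), where the fitted crank rests; 247 to 252 mm above the counter at the start. Above it stands the spindle's square end, 18 mm wide, 22 mm high, top edges bevelled 1.6 mm. The point rises with the spindle but its axes do not turn with it: the angle of the square differs every time, is not given, and must be seen or felt.
- shaft_top (a point): Point on the spindle's axis at the top of the square end, 22 mm above shaft_seat; its axes do not turn either. The right-hand screw rises 8 mm for each turn anticlockwise seen from above, stays where it is left, and turns stiffly (about 0.22 N m, 2.5 N at the knob). At the upper end it stops dead; pushing the knob there with more than about 15 N strains it.
- plate_top (a point): Centre of the top of the pressing plate's steel boss (44 mm across), on the spindle's axis, 74 mm below shaft_seat and rigidly in step with it. The wooden plate (124 mm across) is below it, inside the basket at the start. It is at its hard stop when it reaches yoke_underside; at the start it is 16 to 21 mm below that (2 to 2.6 turns).
- yoke_underside (a point): Centre of the underside of the yoke, 194 mm above the counter: the stop for plate_top.
- crank_hub (a point): Centre of the loose crank's square steel hub, 36 x 36 mm, 42 mm high; 21 mm above its underside. The crank lies on the counter, socket down, knob up. x points along the arm to the knob, z up. In the hub's underside is a square socket 20 mm wide, 24 mm deep, sides parallel to the hub's. Crank 0.24 to 0.42 kg, centre of mass some 25 mm along the arm.
- crank_mouth (a point): Centre of the socket's mouth in the hub's underside, 21 mm below crank_hub, same axes. Fully home, it lies on shaft_seat.
- crank_knob (a point): Centre of the crank's upright wooden knob, 27 mm across and 52 mm high (from 14 to 66 mm above the underside), 88 mm from the hub's axis along x and 40 mm above the underside. The knob revolves freely about its own upright axis. The arm is a flat bar 24 mm wide and 8 mm thick, flush with the hub's underside.
- liqueur: Amber bottle, 72 mm across, 260 mm high, standing; origin at its foot. A bystander.
- jar: Preserving jar, 80 mm across, 100 mm high, standing; origin at its foot. A bystander.
- glass0: Small shot glass, 44 mm across, 65 mm high, standing; origin at its foot. A bystander.
- glass1: Small shot glass like glass0. A bystander.
There are look-alikes about, which are no part of the job. There is more than one size of the part that bears crank_hub; the job needs the largest.

How it is judged:
By the outcome, as a careful person would: the job done as asked, in the order asked, and still so for the second after the job is handed in, with the robot touching nothing.
It also fails if it takes over 72 s, if anything falls off the work surface, if the arm or the gripper's body presses on something with over 40 N, if the wrist force passes 120 N, or if a joint passes its speed limit or range.

## Working session

There is one attempt and no reset: what is moved stays moved. The work goes in short steps, Python scripts to look and compute and a tool call to move; the robot and the scene stay as the last step left them, time stands still between calls to the robot, and variables do not carry over. Pictures are saved under pics/ and viewed, and the job is handed in when it is done.

Besides the shell and the picture viewer there is one more tool, called after "Emit:" by a JSON object that holds its "fn" and its "kwargs". arm_command: Moves the arm, as the interface text tells. Shift numbers are shares of 2.5 cm and turn numbers shares of 6 degrees, none past 1 either way. Its arguments: {"type":"object","properties":{"targets":{"type":"array"}},"required":["targets"]}

```bash
ls; mkdir -p pics; cat > h.py <<'E'
import numpy as np, cv2
from plant import manip
def grab(n,save=None):
    f=manip.grab_frame(n)
    np.savez('%s.npz'%n,**f)
    if save: cv2.imwrite('pics/'+save,f['img'][:,:,::-1])
    return f
def load(n):
    return dict(np.load('%s.npz'%n))
def pt(f,u,v,z=None):
    M=f['cam_to_world']; d=np.array([(u-f['cx'])/f['fx'],-(v-f['cy'])/f['fy'],-1.0])
    if z is None:
        r=f['range_z'][int(v),int(u)]
        return M[:3,:3]@(d*r)+M[:3,3]
    w=M[:3,:3]@d; o=M[:3,3]
    return o+w*(z-o[2])/w[2]
def cloud(f):
    v,u=np.mgrid[0:480,0:640]; r=f['range_z']
    p=np.stack([(u-f['cx'])/f['fx']*r,-(v-f['cy'])/f['fy']*r,-r],-1)
    return p@f['cam_to_world'][:3,:3].T+f['cam_to_world'][:3,3]
E
python3 - <<'E'
from h import *
for n in('scene','top'):
    f=grab(n,n+'0.png'); print({k:(v if k!='img' and k!='range_z' else 0) for k,v in f.items()})
print(manip.get_obs())
E
```

```text
pics
{'img': 0, 'range_z': 0, 'fx': 600.2317960979849, 'fy': 600.2317960979849, 'cx': 321.85575995997203, 'cy': 242.09593463397468, 'cam_to_world': array([[-0.47771138, -0.59722072,  0.64429748,  1.4798988 ],
       [ 0.87848514, -0.3309697 ,  0.34456193,  0.54071572],
       [ 0.00746342,  0.73060692,  0.68275752,  1.14881333],
       [ 0.        ,  0.        ,  0.        ,  1.        ]])}
{'img': 0, 'range_z': 0, 'fx': 551.8640319556441, 'fy': 551.8640319556441, 'cx': 320.7982860366801, 'cy': 237.5291092825369, 'cam_to_world': array([[ 1.59054219e-03,  9.86999274e-01, -1.60716839e-01,
         3.75822627e-01],
       [-9.99943054e-01, -1.26213682e-04, -1.06710935e-02,
         3.39652070e-02],
       [-1.05526462e-02,  1.60724660e-01,  9.86942868e-01,
         1.42754385e+00],
       [ 0.00000000e+00,  0.00000000e+00,  0.00000000e+00,
         1.00000000e+00]])}
{'time_s': 0.1, 'joint_pos': array([ 9.81903096e-01,  2.21131584e-01,  1.52750802e+00,  2.84628748e-06,
        1.39473065e+00, -1.26086908e-01]), 'qd': array([ 0.00025517, -0.00300973, -0.00252177,  0.00114033,  0.00171873,
        0.0013239 ]), 'tau': array([ 1.00533540e-03, -4.98242640e+01, -3.90543616e+01, -6.20358446e-05,
        5.76444392e-03,  2.03503497e-06]), 'tcp_pos': array([0.27872115, 0.5587869 , 0.23031238]), 'eef_rot': array([-0.37226062,  0.60191661,  0.37174082,  0.60077216]), 'ft_force': array([-0.04971122,  0.01588446,  0.39570589]), 'torque': array([-0.01855173,  0.0196072 ,  0.05005005]), 'width': 0.9990035083461796}
```

View pics/scene0.png

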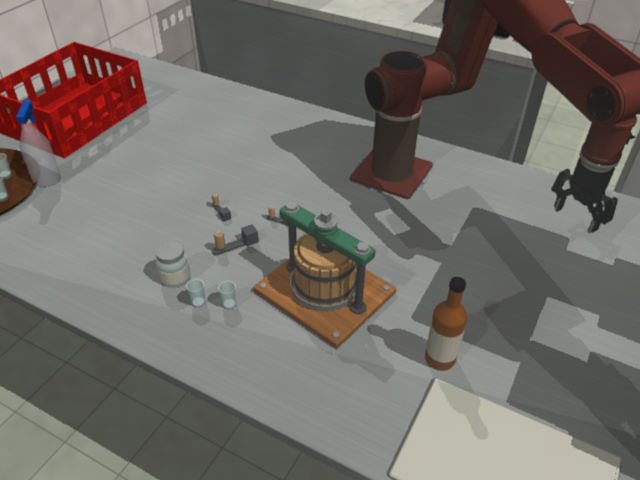

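View pics/top0.png

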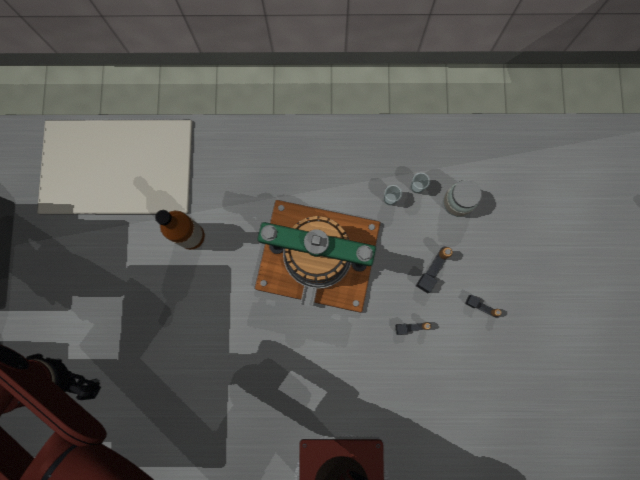

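Candidates for the crank (top view, hub to knob): A (428,284)→(447,252), B (404,328)→(427,326) and C (475,301)→(497,312). A looks the largest. I'll enlarge it and measure.

```bash
python3 - <<'E'
from h import *
f=load('top'); im=f['img'][:,:,::-1]
a=cv2.resize(im[230:350,380:520],None,fx=5,fy=5,interpolation=cv2.INTER_CUBIC)
cv2.imwrite('pics/c1.png',a)
b=cv2.resize(im[215:270,255:385],None,fx=6,fy=6,interpolation=cv2.INTER_CUBIC)
cv2.imwrite('pics/c2.png',b)
P=cloud(f)
for n,h,k in(('A',(428,284),(447,252)),('B',(404,328),(427,326)),('C',(475,301),(497,312))):
    H=P[h[1],h[0]];K=P[k[1],k[0]];print(n,H.round(4),K.round(4),np.linalg.norm((H-K)[:2]))
print(P[240,316],P[233,268],P[253,364])
E
```

```text
A [ 0.4835 -0.2198  0.0419] [ 0.5603 -0.2636  0.0715] 0.08844583452904028
B [ 0.3747 -0.1593  0.0269] [ 0.3796 -0.2121  0.0536] 0.05300476120513232
C [ 0.4418 -0.3381  0.0315] [ 0.414  -0.3859  0.0507] 0.05530731436947367
[0.55900782 0.05666453 0.2699814 ] [0.57999346 0.16268768 0.23565684] [ 0.53621845 -0.04745905  0.23242176]
```

View pics/c1.png

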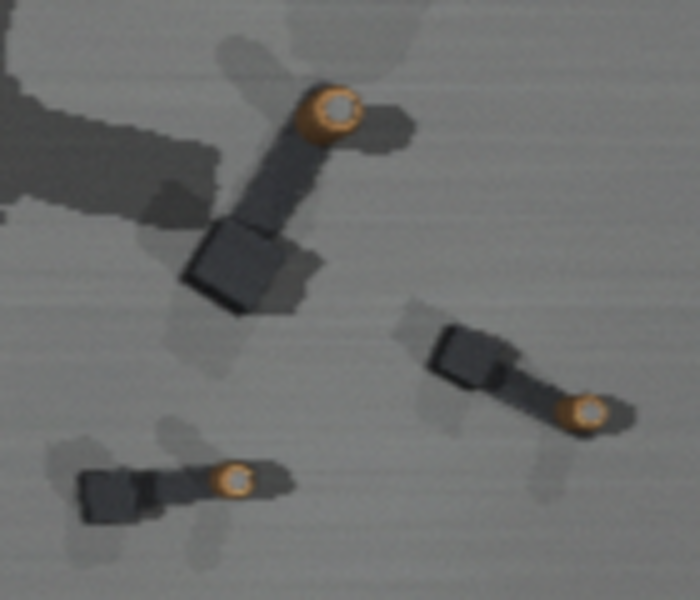

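View pics/c2.png

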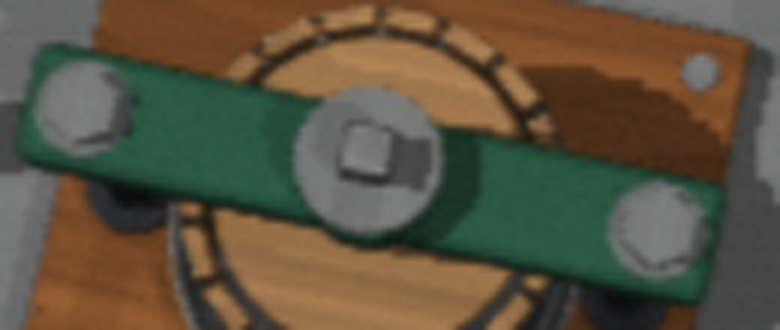

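A is the one: its hub top is at 42 mm, its knob sits 88 mm from the hub axis, and its hub is about 36 mm wide. B and C have arms of only 53–55 mm. Next I'll measure A and the spindle precisely.

```bash
python3 - <<'E'
from h import *
for n in('top','scene'):
    f=load(n); P=cloud(f); im=f['img'].astype(int)
    # hub
    c=np.array([0.4835,-0.2198])
    d=np.hypot(P[...,0]-c[0],P[...,1]-c[1])
    m=(d<0.032)&(P[...,2]>0.034)&(P[...,2]<0.05)
    q=P[m]; r=cv2.minAreaRect((q[:,:2]*1000).astype(np.float32)); print(n,'hub',m.sum(),r,np.median(q[:,2]))
    d=np.hypot(P[...,0]-0.560,P[...,1]+0.2636)
    m=(d<0.025)&(P[...,2]>0.058)&(P[...,2]<0.08)
    q=P[m]; print('knob',m.sum(),cv2.minEnclosingCircle((q[:,:2]*1000).astype(np.float32)),q.mean(0))
    d=np.hypot(P[...,0]-0.559,P[...,1]-0.0566)
    m=(d<0.04)&(P[...,2]>0.242)&(P[...,2]<0.258)
    q=P[m]; print('collar',m.sum(),cv2.minEnclosingCircle((q[:,:2]*1000).astype(np.float32)),q.mean(0),np.median(q[:,2]))
    m=(d<0.03)&(P[...,2]>0.264)
    q=P[m]; print('square',m.sum(),cv2.minAreaRect((q[:,:2]*1000).astype(np.float32)),q.mean(0),np.median(q[:,2]))
    u=np.argwhere(m); (y0,x0)=u.min(0)-12;(y1,x1)=u.max(0)+14
    cv2.imwrite('pics/sq_%s.png'%n,cv2.resize(f['img'][y0:y1,x0:x1,::-1],None,fx=16,fy=16,interpolation=cv2.INTER_CUBIC)); print(x0,y0)
E
```

```text
top hub 213 ((487.9342346191406, -217.78582763671875), (36.50031280517578, 36.88408660888672), 56.904747009277344) 0.04183819579379611
knob 86 ((562.8221435546875, -264.44549560546875), 13.653144836425781) [ 0.5621261  -0.26325449  0.06592733]
collar 400 ((560.3121948242188, 57.765785217285156), 27.122093200683594) [0.55924549 0.05783305 0.24793563] 0.24781511119332011
square 76 ((560.0879516601562, 57.775054931640625), (17.735525131225586, 18.833995819091797), 80.76839447021484) [0.55949538 0.05776792 0.2692465 ] 0.26922602382371197
299 223
scene hub 135 ((488.3917541503906, -219.85494995117188), (44.70050048828125, 36.45853042602539), 54.886898040771484) 0.0411913981473202
knob 62 ((566.385009765625, -264.9622802734375), 14.900659561157227) [ 0.56613404 -0.26321793  0.06509945]
collar 250 ((561.3577270507812, 58.30015182495117), 29.703773498535156) [0.56721174 0.06024647 0.2475918 ] 0.24707349476066426
square 52 ((561.4589233398438, 57.5579833984375), (20.513486862182617, 21.2070369720459), 82.18550109863281) [0.56244415 0.05793823 0.26863128] 0.26871149501879554
308 198
```

View pics/sq_top.png

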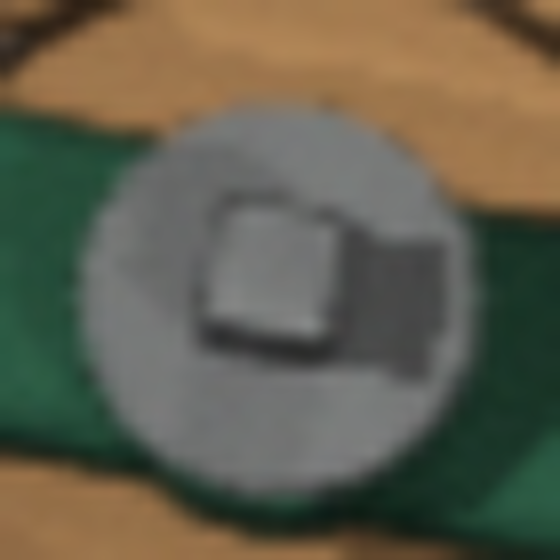

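View pics/sq_scene.png

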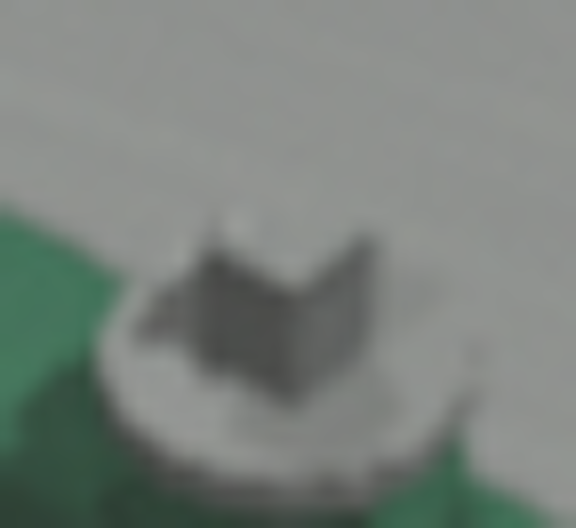

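```bash
cat >> h.py <<'E'
from scipy.spatial.transform import Rotation as R
def st():
    o=manip.get_obs(); r=R.from_quat(o['eef_rot']).as_matrix()
    print('t',round(o['time_s'],2),'tcp',o['tcp_pos'].round(4),'xax',r[:,0].round(3),'jawyaw',np.degrees(np.arctan2(r[1,2],r[0,2])).round(2),'F',o['ft_force'].round(2),'T',o['torque'].round(2),'w',round(o['width'],3),'q',o['joint_pos'].round(3))
    return o
E
python3 - <<'E'
from h import *
st()
f=load('scene')
W=[]
for x,y in((210,250),(290,300),(365,240)):
    u=(x+.5)/16-.5+308;v=(y+.5)/16-.5+198
    W.append(pt(f,u,v,.2692)[:2]); print(W[-1])
for a,b in((0,1),(1,2)):
    d=W[b]-W[a]; print(np.linalg.norm(d),np.degrees(np.arctan2(d[1],d[0])))
E
```

```text
t 0.1 tcp [0.2787 0.5588 0.2303] xax [-0.001 -0.001 -1.   ] jawyaw 63.48 F [-0.05  0.02  0.4 ] T [-0.02  0.02  0.05] w 0.999 q [ 0.982  0.221  1.528  0.     1.395 -0.126]
[0.56688226 0.04860942]
[0.57095238 0.0636471 ]
[0.55430475 0.06675592]
0.015578757065892745 74.85510113469645
0.016935416567466523 169.42226564660388
```

Emit:
{"fn": "arm_command", "kwargs": {"targets": [0.23,-0.86,0.2,0,0,-0.445,1,0.23,-0.86,0.2,0,0,-0.445,1,0.23,-0.86,0.2,0,0,-0.445,1,0.23,-0.86,0.2,0,0,-0.445,1,0.23,-0.86,0.2,0,0,-0.445,1,0.23,-0.86,0.2,0,0,-0.445,1,0.23,-0.86,0.2,0,0,-0.445,1,0.23,-0.86,0.2,0,0,-0.445,1,0.23,-0.86,0.2,0,0,-0.445,1,0.23,-0.86,0.2,0,0,-0.445,1,0.23,-0.86,0.2,0,0,-0.445,1,0.23,-0.86,0.2,0,0,-0.445,1]}}

```text
time_s: 1.1
tcp_pos: [0.3479, 0.3001, 0.2911]
eef_rot: [-0.191, 0.681, 0.191, 0.681]
ft_force: [0.7, 0.6, -0.5]
width: 1.001
```

Emit:
{"fn": "arm_command", "kwargs": {"targets": [0.23,-0.86,0,0,0,-0.445,1,0.23,-0.86,0,0,0,-0.445,1,0.23,-0.86,0,0,0,-0.445,1,0.23,-0.86,0,0,0,-0.445,1,0.23,-0.86,0,0,0,-0.445,1,0.23,-0.86,0,0,0,-0.445,1,0.23,-0.86,0,0,0,-0.445,1,0.23,-0.86,0,0,0,-0.445,1,0.23,-0.86,0,0,0,-0.445,1,0.23,-0.86,0,0,0,-0.445,1,0.23,-0.86,0,0,0,-0.445,1,0.23,-0.86,0,0,0,-0.445,1]}}

```text
time_s: 2.1
tcp_pos: [0.4169, 0.0422, 0.291]
eef_rot: [0.005, 0.707, -0.004, 0.707]
ft_force: [-0.1, 0.9, -0.2]
width: 1.001
```

Emit:
{"fn": "arm_command", "kwargs": {"targets": [0.23,-0.86,0,0,0,-0.445,1,0.23,-0.86,0,0,0,-0.445,1,0.23,-0.86,0,0,0,-0.445,1,0.23,-0.86,0,0,0,-0.445,1,0.23,-0.86,0,0,0,-0.445,1,0.23,-0.86,0,0,0,-0.445,1,0.23,-0.86,-0.5,0,0,-0.445,1,0.23,-0.86,-0.5,0,0,-0.445,1,0.23,-0.86,-0.5,0,0,-0.445,1,0.23,-0.86,-0.5,0,0,-0.445,1,0.23,-0.86,-0.5,0,0,-0.445,1,0.23,-0.86,-0.5,0,0,-0.445,1]}}

```text
time_s: 3.1
tcp_pos: [0.4859, -0.2157, 0.2152]
eef_rot: [0.2, 0.679, -0.199, 0.678]
ft_force: [0.6, 0.2, 0.4]
width: 1.001
```

```bash
python3 - <<'E'
from h import *
st()
E
```

```text
t 3.1 tcp [ 0.4859 -0.2157  0.2152] xax [-0.001  0.    -1.   ] jawyaw -32.78 F [0.62 0.17 0.45] T [ 0.    0.03 -0.01] w 1.001 q [-0.566  0.01   1.787  0.     1.346  0.006]
```

Emit:
{"fn": "arm_command", "kwargs": {"targets": [0.08,-0.1,-0.9,0,0,0.08,1,0,0,-0.9,0,0,0,1,0,0,-0.9,0,0,0,1,0,0,-0.9,0,0,0,1,0,0,-0.9,0,0,0,1,0,0,-0.9,0,0,0,1,0,0,-0.9,0,0,0,1,0,0,-0.9,0,0,0,1,0,0,-0.5,0,0,0,1,0,0,-0.4,0,0,0,1,0,0,0,0,0,0,1]}}

```text
time_s: 4.02
tcp_pos: [0.4865, -0.2164, 0.0117]
eef_rot: [0.196, 0.681, -0.195, 0.678]
ft_force: [-0.5, -0.2, -0.8]
width: 1.003
```

```bash
python3 - <<'E'
from h import *
st()
f=grab('top'); g=grab('scene')
a=cv2.resize(f['img'][220:340,370:510,::-1],None,fx=4,fy=4,interpolation=cv2.INTER_CUBIC)
b=cv2.resize(g['img'][160:300,160:320,::-1],None,fx=3.4286,fy=3.4286,interpolation=cv2.INTER_CUBIC)
b=cv2.resize(b,(230,480)) if 0 else cv2.resize(g['img'][190:290,190:250+5,::-1],(240,480) if 0 else None,fx=3.6,fy=3.6)
cv2.imwrite('pics/g1.png',a);cv2.imwrite('pics/g2.png',cv2.resize(g['img'][170:300,170:310,::-1],None,fx=4,fy=4))
E
```

```text
t 4.02 tcp [ 0.4865 -0.2164  0.0117] xax [-0.003  0.002 -1.   ] jawyaw -32.16 F [-0.52 -0.23 -0.77] T [ 0.01 -0.    0.02] w 1.003 q [-0.567  0.278  1.914 -0.     0.954 -0.005]
```

View pics/g2.png

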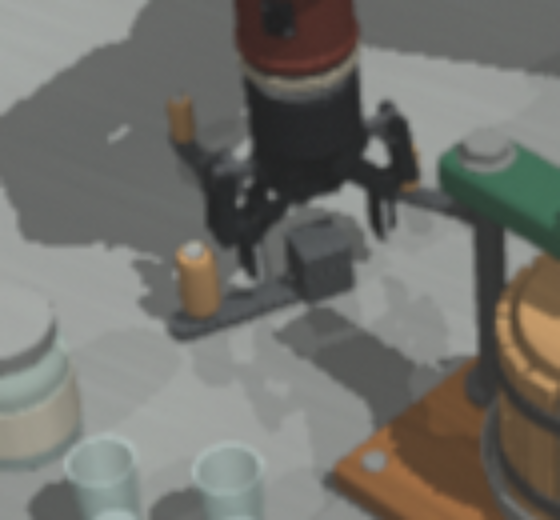

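The fingers straddle the hub, one on each side along the crank's arm, with the knob outside them at about (195,280) in the crop. Closing now.

Emit:
{"fn": "arm_command", "kwargs": {"targets": [0.06,-0.05,0,0,0,0,1,0,0,0,0,0,0,-1,0,0,0,0,0,0,-1,0,0,0,0,0,0,-1,0,0,0,0,0,0,-1,0,0,0,0,0,0,-1,0,0,0,0,0,0,-1,0,0,0,0,0,0,-1,0,0,0,0,0,0,-1,0,0,0,0,0,0,-1]}}

```text
time_s: 4.95
tcp_pos: [0.4897, -0.2186, 0.0144]
eef_rot: [0.196, 0.679, -0.196, 0.68]
ft_force: [-1.6, 1.6, 6.1]
width: 0.411
```

Emit:
{"fn": "arm_command", "kwargs": {"targets": [0,0,0.3,0,0,0,-1,0,0,0.6,0,0,0,-1,0,0,0.8,0,0,0,-1,0,0,0.8,0,0,0,-1,0,0,0.5,0,0,0,-1,0,0,0,0,0,0,-1]}}

```text
time_s: 5.45
tcp_pos: [0.4913, -0.2196, 0.0918]
eef_rot: [0.195, 0.678, -0.196, 0.681]
ft_force: [0.3, -0.6, -3.2]
width: 0.409
```

```bash
python3 - <<'E'
from h import *
st()
f=grab('top'); g=grab('scene')
cv2.imwrite('pics/g3.png',cv2.resize(f['img'][210:330,380:520,::-1],None,fx=5,fy=5))
cv2.imwrite('pics/g4.png',cv2.resize(g['img'][140:280,150:310,::-1],None,fx=4,fy=4))
E
```

```text
t 5.45 tcp [ 0.4913 -0.2196  0.0918] xax [ 0.004 -0.003 -1.   ] jawyaw -32.15 F [ 0.3  -0.58 -3.17] T [ 0.05 -0.02 -0.02] w 0.409 q [-0.567  0.157  1.878 -0.     1.102 -0.006]
```

View pics/g4.png

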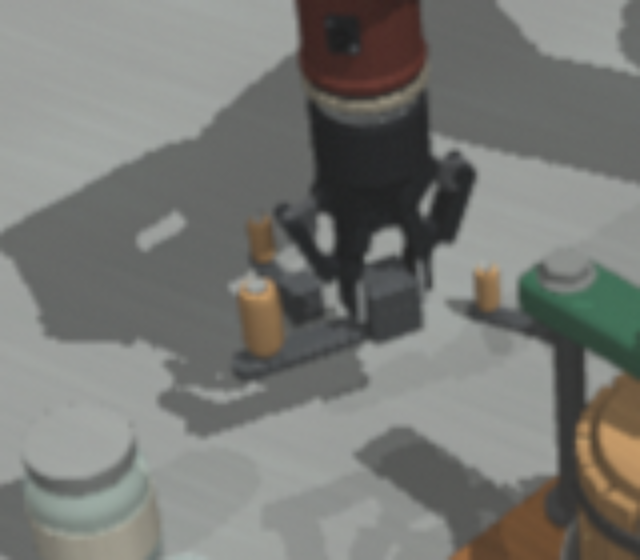

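View pics/g3.png

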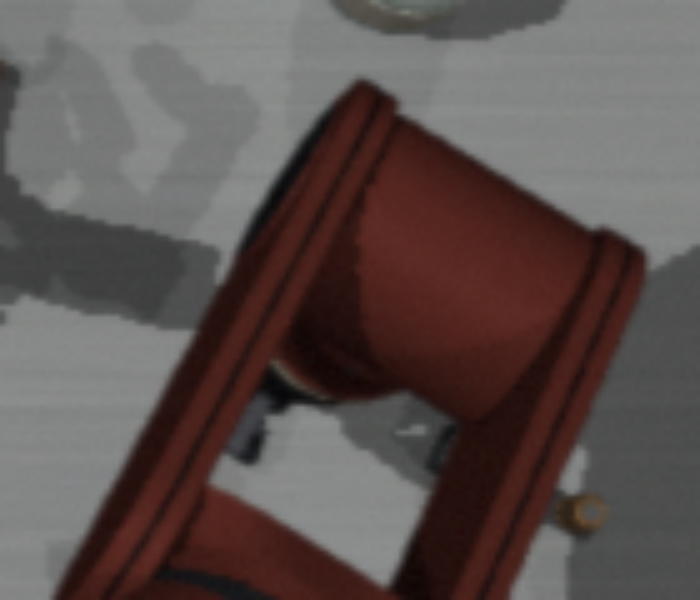

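```bash
cat >> h.py <<'E'
def knob(f,c,r=0.06,zmin=0.05):
    P=cloud(f); im=f['img'].astype(int)
    m=(np.hypot(P[...,0]-c[0],P[...,1]-c[1])<r)&(P[...,2]>zmin)&(im[...,0]>im[...,2]*1.6)&(im[...,0]>90)
    m=m.astype(np.uint8); n,l,s,_=cv2.connectedComponentsWithStats(m)
    if n<2: return None
    k=1+np.argmax(s[1:,4]); q=P[l==k]; return q
E
python3 - <<'E'
from h import *
c=np.array([.4913,-.2196])+.088*np.array([np.cos(np.radians(-32.2)),np.sin(np.radians(-32.2))]); print(c)
g=load('scene'); q=knob(g,c); print(len(q),q.mean(0),q.min(0),q.max(0))
# fit vertical cylinder axis r=13.5
from scipy.optimize import least_squares
s=least_squares(lambda p:np.hypot(q[:,0]-p[0],q[:,1]-p[1])-.0135,c,loss='soft_l1',f_scale=.001); print(s.x, (s.x-c)*1000)
P=cloud(g); m=(np.hypot(P[...,0]-c[0],P[...,1]-c[1])<.014)&(P[...,2]>.1)
z=P[m][:,2]; print('top z',np.percentile(z,[50,90,97,100]))
E
```

```text
[ 0.565765   -0.26649311]
133 [ 0.57224118 -0.26019848  0.12354521] [ 0.55370781 -0.27387095  0.09352826] [ 0.5820964  -0.25119787  0.14849345]
[ 0.56439871 -0.26830494] [-1.36628857 -1.81182805]
top z [0.13071066 0.14492047 0.14611171 0.14853064]
```

Emit:
{"fn": "arm_command", "kwargs": {"targets": [0,0,0.6,0,0,0,-1,0,0,1,0,0,0,-1,0,0,1,0,0,0,-1,0,0,1,0,0,0,-1,0,0,1,0,0,0,-1,0,0,1,0,0,0,-1,0,0,1,0,0,0,-1,0,0,1,0,0,0,-1,0,0,0.8,0,0,0,-1,0,0,0.4,0,0,0,-1]}}

```text
time_s: 6.38
tcp_pos: [0.4899, -0.2188, 0.31]
eef_rot: [0.196, 0.679, -0.196, 0.68]
ft_force: [1.1, -0.3, -2.6]
width: 0.413
```

Emit:
{"fn": "arm_command", "kwargs": {"targets": [0.115,0.46,0,0,0,0.3,-1,0.23,0.92,0,0,0,0.35,-1,0.23,0.92,0,0,0,0.35,-1,0.23,0.92,0,0,0,0.35,-1,0.23,0.92,0,0,0,0.35,-1,0.23,0.92,0,0,0,0.35,-1,0.23,0.92,0,0,0,0.35,-1,0.23,0.92,0,0,0,0.35,-1,0.23,0.92,0,0,0,0.35,-1,0.23,0.92,0,0,0,0.35,-1,0.23,0.92,0,0,0,0.35,-1,0.23,0.92,0,0,0,0,-1]}}

```text
time_s: 7.38
tcp_pos: [0.5546, 0.048, 0.3055]
eef_rot: [0.057, 0.707, -0.056, 0.703]
ft_force: [-0.3, -1.0, -4.4]
width: 0.407
```

Emit:
{"fn": "arm_command", "kwargs": {"targets": [0.1,0.46,0,0,0,0,-1,0,0,0,0,0,0,-1,0,0,0,0,0,0,-1]}}

```text
time_s: 7.63
tcp_pos: [0.5573, 0.0581, 0.3068]
eef_rot: [0.057, 0.706, -0.057, 0.704]
ft_force: [0.6, -0.8, -3.7]
width: 0.411
```

```bash
python3 - <<'E'
from h import *
st()
f=grab('top'); g=grab('scene')
cv2.imwrite('pics/s1.png',cv2.resize(f['img'][190:290,255:395,::-1],None,fx=5,fy=5))
cv2.imwrite('pics/s2.png',cv2.resize(g['img'][130:260,260:400,::-1],None,fx=5,fy=4.6))
E
```

```text
t 7.63 tcp [0.5573 0.0581 0.3068] xax [-0.003 -0.    -1.   ] jawyaw -9.24 F [ 0.63 -0.76 -3.71] T [0.01 0.07 0.02] w 0.411 q [-3.700e-02  2.900e-02  1.596e+00 -1.000e-03  1.520e+00  1.250e-01]
```

View pics/s2.png

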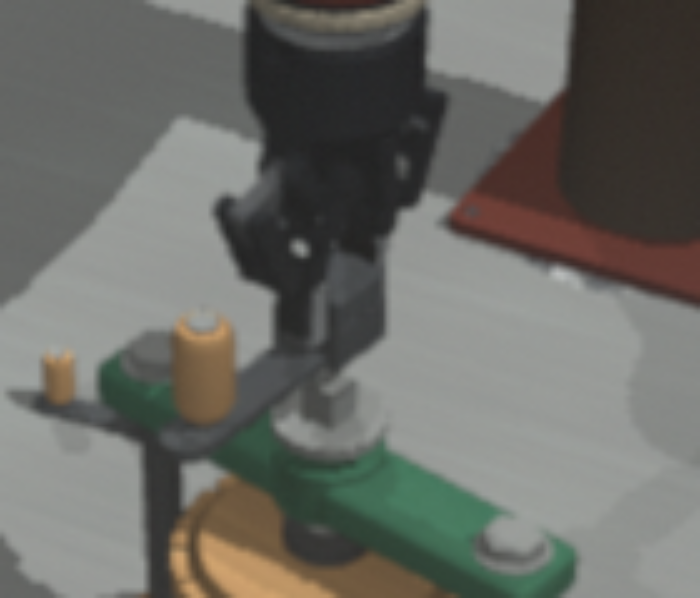

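```bash
python3 - <<'E'
from h import *
st()
g=load('scene')
c=np.array([.5573,.0581])+.088*np.array([np.cos(np.radians(-9.2)),np.sin(np.radians(-9.2))])
q=knob(g,c,zmin=.25)
from scipy.optimize import least_squares
s=least_squares(lambda p:np.hypot(q[:,0]-p[0],q[:,1]-p[1])-.0135,c,loss='soft_l1',f_scale=.001); print(len(q),c,s.x,(s.x-c)*1000,q.max(0))
E
```

```text
t 7.73 tcp [0.5576 0.0569 0.3077] xax [-0.002 -0.    -1.   ] jawyaw -9.37 F [ 0.32 -0.46 -3.74] T [-0.02  0.05 -0.01] w 0.41 q [-3.900e-02  2.800e-02  1.595e+00 -1.000e-03  1.520e+00  1.250e-01]
204 [0.64416799 0.04403046] [0.64406679 0.04020704] [-0.10119715 -3.82341094] [0.66163929 0.05580077 0.36059968]
```

Emit:
{"fn": "arm_command", "kwargs": {"targets": [0,0,0,0,0,0,-1,0,0,0,0,0,0,-1]}}

```text
time_s: 7.9
tcp_pos: [0.558, 0.0565, 0.3087]
eef_rot: [0.058, 0.705, -0.058, 0.705]
ft_force: [0.0, 0.6, -4.2]
width: 0.41
```

```bash
python3 - <<'E'
from h import *
st()
g=grab('scene')
im=g['img'][140:250,290:380,::-1]
cv2.imwrite('pics/s3.png',cv2.resize(im,None,fx=6,fy=5.4,interpolation=cv2.INTER_CUBIC))
# hub/square plane pts
P=cloud(g)
m=(np.hypot(P[...,0]-.56,P[...,1]-.058)<.05)&(P[...,2]>.24)&(P[...,2]<.345)
for v in range(175,225,3):
    u=np.where(m[v])[0]
    if len(u): print(v,u.min(),u.max(),[tuple(P[v,k].round(3)) for k in (u.min(),u.max())])
st()
E
```

```text
t 7.9 tcp [0.558  0.0565 0.3087] xax [-0. -0. -1.] jawyaw -9.43 F [ 0.03  0.64 -4.24] T [-0.03  0.11  0.03] w 0.41 q [-0.04   0.027  1.594 -0.     1.52   0.125]
181 328 328 [(np.float64(0.541), np.float64(0.052), np.float64(0.344)), (np.float64(0.541), np.float64(0.052), np.float64(0.344))]
184 325 336 [(np.float64(0.547), np.float64(0.048), np.float64(0.338)), (np.float64(0.53), np.float64(0.067), np.float64(0.334))]
187 325 336 [(np.float64(0.553), np.float64(0.051), np.float64(0.336)), (np.float64(0.531), np.float64(0.067), np.float64(0.326))]
190 324 335 [(np.float64(0.565), np.float64(0.055), np.float64(0.337)), (np.float64(0.548), np.float64(0.074), np.float64(0.333))]
193 321 335 [(np.float64(0.582), np.float64(0.057), np.float64(0.341)), (np.float64(0.549), np.float64(0.075), np.float64(0.325))]
196 314 336 [(np.float64(0.588), np.float64(0.043), np.float64(0.331)), (np.float64(0.546), np.float64(0.075), np.float64(0.314))]
199 314 336 [(np.float64(0.587), np.float64(0.043), np.float64(0.322)), (np.float64(0.542), np.float64(0.074), np.float64(0.302))]
202 314 335 [(np.float6
[... 481 characters left out ...]
.float64(0.267))]
214 312 332 [(np.float64(0.609), np.float64(0.05), np.float64(0.299)), (np.float64(0.533), np.float64(0.06), np.float64(0.247))]
217 315 335 [(np.float64(0.561), np.float64(0.031), np.float64(0.246)), (np.float64(0.54), np.float64(0.072), np.float64(0.247))]
220 314 336 [(np.float64(0.573), np.float64(0.035), np.float64(0.248)), (np.float64(0.545), np.float64(0.077), np.float64(0.244))]
223 314 336 [(np.float64(0.58), np.float64(0.038), np.float64(0.245)), (np.float64(0.559), np.float64(0.084), np.float64(0.249))]
t 7.95 tcp [0.5581 0.0566 0.3088] xax [ 0. -0. -1.] jawyaw -9.43 F [ 0.8   0.38 -3.61] T [-0.05  0.13  0.01] w 0.409 q [-0.039  0.027  1.594 -0.     1.52   0.125]
```

View pics/s3.png

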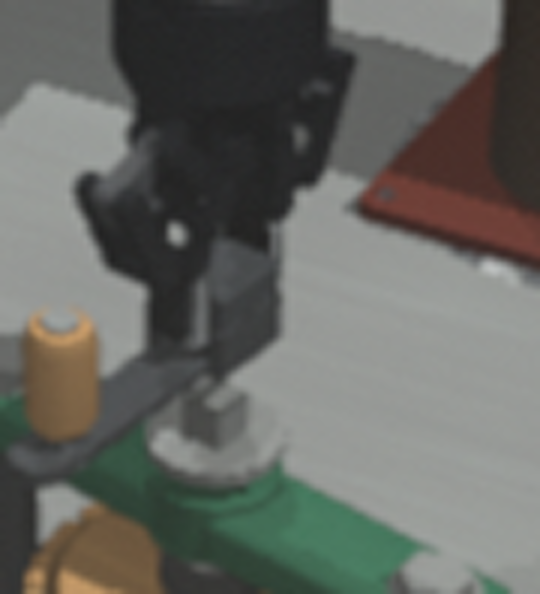

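```bash
python3 - <<'E'
from h import *
g=load('scene'); im=g['img'][180:228,305:345,::-1]
im=cv2.convertScaleAbs(im,alpha=1.5,beta=0)
cv2.imwrite('pics/s4.png',cv2.resize(im,None,fx=12,fy=12,interpolation=cv2.INTER_CUBIC))
M=np.linalg.inv(g['cam_to_world'])
def proj(p):
    c=M[:3,:3]@p+M[:3,3]; return (g['cx']+g['fx']*c[0]/-c[2], g['cy']-g['fy']*c[1]/-c[2])
a=np.radians(-9.4);Rm=np.array([[np.cos(a),-np.sin(a)],[np.sin(a),np.cos(a)]])
for s in((18,18),(-18,18)):
  for z in(.294,.336):
    p=np.array([.558,.0566])+Rm@np.array(s)/1000; u,v=proj(np.array([*p,z])); print(s,z,u,v,'crop',(u-305+.5)*12,(v-180+.5)*12)
E
```

```text
(18, 18) 0.294 327.2259414404764 210.8586599468804 crop 272.7112972857167 376.3039193625649
(18, 18) 0.336 327.4896782738845 195.97066505565945 crop 275.87613928661426 197.64798066791343
(-18, 18) 0.294 337.00615113210245 202.75661781165832 crop 390.07381358522935 279.0794137398998
(-18, 18) 0.336 337.4784784899668 187.92794146343755 crop 395.7417418796015 101.13529756125058
```

View pics/s4.png

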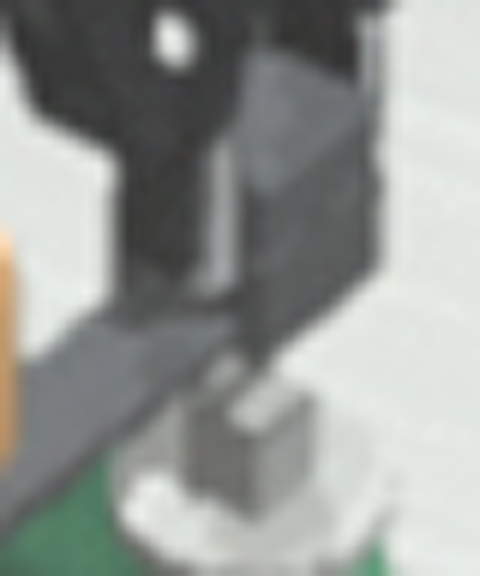

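```bash
python3 - <<'E'
from h import *
g=load('scene')
for z,a,b in((.294,(258,368),(380,265)),(.336,(263,190),(383,95))):
    A,B=[pt(g,x/12-.5+305,y/12-.5+180,z)[:2] for x,y in(a,b)]
    d=B-A; L=np.linalg.norm(d); e=d/L; n=np.array([e[1],-e[0]]); c=(A+B)/2-.018*n
    print(A,B,L,np.degrees(np.arctan2(d[1],d[0])),c)
# square now, same picture: top corners z=.2692 ; (+,+) crop (250,425)  (-,+) (312,392)
A,B=[pt(g,x/12-.5+305,y/12-.5+180,.2692)[:2] for x,y in((250,430),(314,395))]
d=B-A;e=d/np.linalg.norm(d); n=np.array([e[1],-e[0]]); print('sq',A,B,np.linalg.norm(d),np.degrees(np.arctan2(d[1],d[0])),(A+B)/2-.009*n)
A,B=[pt(g,x/12-.5+305,y/12-.5+180,.2477)[:2] for x,y in((250,520),(305,472))]
d=B-A;e=d/np.linalg.norm(d); n=np.array([e[1],-e[0]]); print('sqb',A,B,np.linalg.norm(d),np.degrees(np.arctan2(d[1],d[0])),(A+B)/2-.009*n)
E
```

```text
[0.5779218  0.06792679] [0.5404106  0.07372894] 0.03795727026116443 171.20729888767303 [0.55641472 0.05303941]
[0.57788575 0.0683504 ] [0.54269915 0.07441746] 0.035705819163348106 170.21694413488245 [0.55723392 0.05364568]
sq [0.56841653 0.06145678] [0.55359456 0.06720778] 0.015898574276689434 158.79350837159348 [0.55774997 0.05594173]
sqb [0.56926749 0.06219371] [0.551908   0.06479189] 0.01755284270849852 171.48776193440418 [0.55925556 0.05459194]
```

Emit:
{"fn": "arm_command", "kwargs": {"targets": [0.09,0.06,-0.4,0,0,0,-1,0,0,-0.4,0,0,0,-1,0,0,-0.1,0,0,0,-1,0,0,0,0,0,0,-1,0,0,0,0,0,0,-1]}}

```text
time_s: 8.37
tcp_pos: [0.56, 0.059, 0.2855]
eef_rot: [0.058, 0.705, -0.058, 0.704]
ft_force: [-0.6, 0.2, -2.9]
width: 0.408
```

```bash
python3 - <<'E'
from h import *
st()
g=grab('scene')
im=g['img'][180:228,305:345,::-1]
im=cv2.convertScaleAbs(im,alpha=1.5,beta=0)
cv2.imwrite('pics/s5.png',cv2.resize(im,None,fx=12,fy=12,interpolation=cv2.INTER_CUBIC))
st()
E
```

```text
t 8.37 tcp [0.56   0.059  0.2855] xax [-0.001  0.    -1.   ] jawyaw -9.35 F [-0.55  0.17 -2.93] T [0.02 0.08 0.02] w 0.408 q [-0.035  0.043  1.621 -0.     1.479  0.128]
t 8.42 tcp [0.5604 0.059  0.2862] xax [-0. -0. -1.] jawyaw -9.35 F [ 0.62  0.18 -2.61] T [ 0.04  0.1  -0.04] w 0.412 q [-0.035  0.042  1.62  -0.     1.48   0.128]
```

View pics/s5.png

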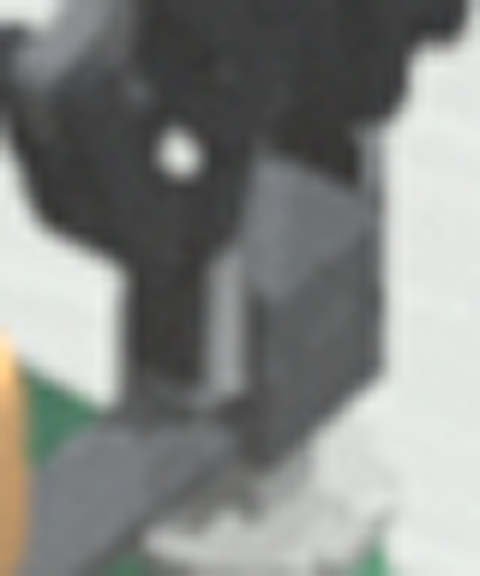

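Emit:
{"fn": "arm_command", "kwargs": {"targets": [0,-0.02,-0.08,0,0,0,-1,0,0,-0.08,0,0,0,-1,0,0,-0.08,0,0,0,-1]}}

```text
time_s: 8.67
tcp_pos: [0.5606, 0.0585, 0.2812]
eef_rot: [0.058, 0.704, -0.058, 0.705]
ft_force: [-4.0, -0.2, -2.1]
width: 0.411
```

```bash
python3 - <<'E'
from h import *
st()
E
```

```text
t 8.67 tcp [0.5606 0.0585 0.2812] xax [ 0.001 -0.    -1.   ] jawyaw -9.36 F [-4.01 -0.23 -2.07] T [ 0.16  0.77 -0.01] w 0.411 q [-0.036  0.044  1.627  0.     1.469  0.127]
```

Emit:
{"fn": "arm_command", "kwargs": {"targets": [-0.03,0,-0.06,0,0,0,-1,0,0,-0.06,0,0,0,-1,0,0,-0.06,0,0,0,-1]}}

```text
time_s: 8.92
tcp_pos: [0.5596, 0.0585, 0.2754]
eef_rot: [0.058, 0.705, -0.058, 0.705]
ft_force: [-0.1, 0.1, -3.4]
width: 0.406
```

```bash
python3 - <<'E'
from h import *
st()
E
```

```text
t 8.92 tcp [0.5596 0.0585 0.2754] xax [-0. -0. -1.] jawyaw -9.35 F [-0.07  0.09 -3.39] T [ 0.    0.15 -0.03] w 0.406 q [-0.036  0.045  1.637 -0.     1.46   0.127]
```

Emit:
{"fn": "arm_command", "kwargs": {"targets": [0,0,-0.08,0,0,0,-1,0,0,-0.08,0,0,0,-1,0,0,-0.08,0,0,0,-1,0,0,-0.08,0,0,0,-1,0,0,-0.08,0,0,0,-1]}}

```text
time_s: 9.33
tcp_pos: [0.5596, 0.0585, 0.2655]
eef_rot: [0.058, 0.705, -0.058, 0.705]
ft_force: [0.1, -1.1, -3.2]
width: 0.413
```

Emit:
{"fn": "arm_command", "kwargs": {"targets": [0,0,-0.04,0,0,0,-1,0,0,0,0,0,0,-1]}}

```text
time_s: 9.5
tcp_pos: [0.5595, 0.0585, 0.2644]
eef_rot: [0.058, 0.705, -0.058, 0.705]
ft_force: [0.9, -0.1, -3.7]
width: 0.41
```

Emit:
{"fn": "arm_command", "kwargs": {"targets": [0,0,-0.04,0,0,0,-1,0,0,0,0,0,0,-1]}}

```text
time_s: 9.67
tcp_pos: [0.5597, 0.0585, 0.2637]
eef_rot: [0.058, 0.705, -0.058, 0.705]
ft_force: [-0.1, 0.5, -3.5]
width: 0.412
```

Emit:
{"fn": "arm_command", "kwargs": {"targets": [0,0,-0.04,0,0,0,-1,0,0,0,0,0,0,-1]}}

```text
time_s: 9.83
tcp_pos: [0.5596, 0.0585, 0.2627]
eef_rot: [0.058, 0.705, -0.058, 0.705]
ft_force: [-0.5, -0.0, -4.4]
width: 0.408
```

Emit:
{"fn": "arm_command", "kwargs": {"targets": [0,0,-0.04,0,0,0,-1,0,0,0,0,0,0,-1]}}

```text
time_s: 10.0
tcp_pos: [0.5597, 0.0585, 0.2617]
eef_rot: [0.058, 0.705, -0.058, 0.705]
ft_force: [0.0, 0.3, -3.8]
width: 0.409
```

Emit:
{"fn": "arm_command", "kwargs": {"targets": [0,0,-0.03,0,0,0,-1,0,0,0,0,0,0,-1]}}

```text
time_s: 10.17
tcp_pos: [0.5597, 0.0585, 0.2617]
eef_rot: [0.058, 0.705, -0.058, 0.705]
ft_force: [-1.3, 0.0, 0.3]
width: 0.41
```

Emit:
{"fn": "arm_command", "kwargs": {"targets": [0,0,0,0,0,0,1,0,0,0,0,0,0,1,0,0,0,0,0,0,1,0,0,0,0,0,0,1,0,0,0,0,0,0,1,0,0,0,0,0,0,1,0,0,0,0,0,0,1,0,0,0.3,0,0,0,1,0,0,0.8,0,0,0,1,0,0,1,0,0,0,1,0,0,0.5,0,0,0,1]}}

```text
time_s: 11.08
tcp_pos: [0.5605, 0.0585, 0.3296]
eef_rot: [0.058, 0.703, -0.058, 0.706]
ft_force: [1.6, 0.3, 1.7]
width: 0.999
```

```bash
python3 - <<'E'
from h import *
st()
g=grab('scene'); f=grab('top')
cv2.imwrite('pics/r1.png',cv2.resize(g['img'][130:260,260:400,::-1],None,fx=5,fy=4.6,interpolation=cv2.INTER_CUBIC))
cv2.imwrite('pics/r2.png',cv2.resize(f['img'][190:290,255:395,::-1],None,fx=5,fy=5,interpolation=cv2.INTER_CUBIC))
q=knob(g,(.6465,.044),zmin=.25)
from scipy.optimize import least_squares
s=least_squares(lambda p:np.hypot(q[:,0]-p[0],q[:,1]-p[1])-.0135,(.6465,.044),loss='soft_l1',f_scale=.001); print(len(q),s.x,q.max(0))
E
```

```text
t 11.08 tcp [0.5605 0.0585 0.3296] xax [ 0.004 -0.    -1.   ] jawyaw -9.35 F [1.61 0.29 1.72] T [-0.01  0.02  0.06] w 0.999 q [-0.036  0.024  1.559  0.     1.555  0.127]
197 [0.64670239 0.04097774] [0.66313877 0.05656386 0.3151508 ]
```

View pics/r1.png

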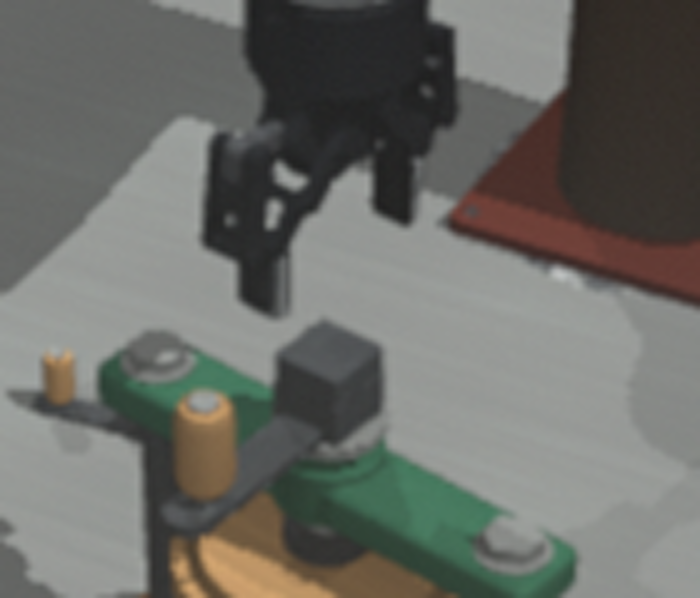

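View pics/r2.png

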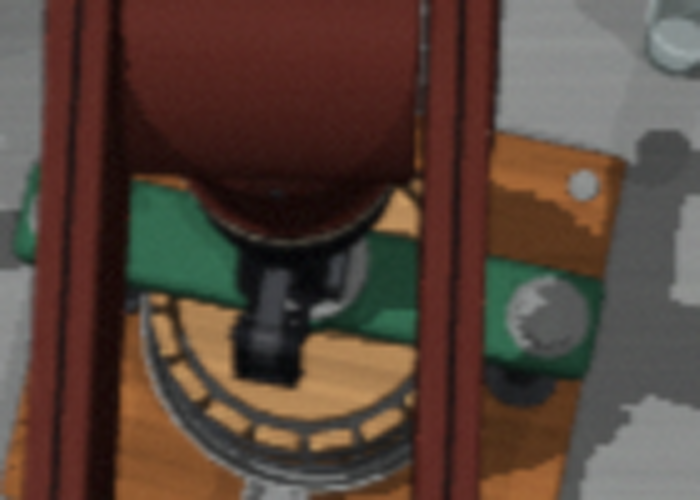

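Emit:
{"fn": "arm_command", "kwargs": {"targets": [0.29,-0.048,0,0,0,1,1,0.29,-0.048,0,0,0,1,1,0.29,-0.048,0,0,0,1,1,0.29,-0.048,0,0,0,1,1,0.29,-0.048,0,0,0,1,1,0.29,-0.048,0,0,0,1,1,0.29,-0.048,0,0,0,1,1,0.29,-0.048,0,0,0,1,1,0.29,-0.048,0,0,0,1,1,0.29,-0.048,0,0,0,1,1,0.29,-0.048,0,0,0,1,1,0.29,-0.048,0,0,0,1,1]}}

```text
time_s: 12.18
tcp_pos: [0.6465, 0.044, 0.3241]
eef_rot: [-0.369, 0.604, 0.37, 0.602]
ft_force: [0.2, -0.3, -0.0]
width: 0.996
```

Emit:
{"fn": "arm_command", "kwargs": {"targets": [0,0,0,0,0,1,1,0,0,0,0,0,1,1,0,0,0,0,0,1,1,0,0,0,0,0,0,1,0,0,0,0,0,0,1]}}

```text
time_s: 12.6
tcp_pos: [0.6463, 0.0441, 0.3246]
eef_rot: [-0.456, 0.54, 0.457, 0.539]
ft_force: [-0.5, -0.7, 0.2]
width: 0.999
```

```bash
python3 - <<'E'
from h import *
st()
g=grab('scene')
cv2.imwrite('pics/r3.png',cv2.resize(g['img'][130:260,240:380,::-1],None,fx=5,fy=4.6,interpolation=cv2.INTER_CUBIC))
st()
E
```

```text
t 12.6 tcp [0.6463 0.0441 0.3246] xax [-0.002  0.    -1.   ] jawyaw 80.46 F [-0.47 -0.68  0.24] T [0.06 0.   0.04] w 0.999 q [-0.053  0.235  1.336 -0.     1.572 -1.458]
t 12.65 tcp [0.6463 0.0441 0.325 ] xax [-0.001  0.    -1.   ] jawyaw 80.45 F [0.9  0.69 0.58] T [ 0.01 -0.04 -0.03] w 0.996 q [-0.053  0.235  1.336 -0.     1.572 -1.458]
```

View pics/r3.png

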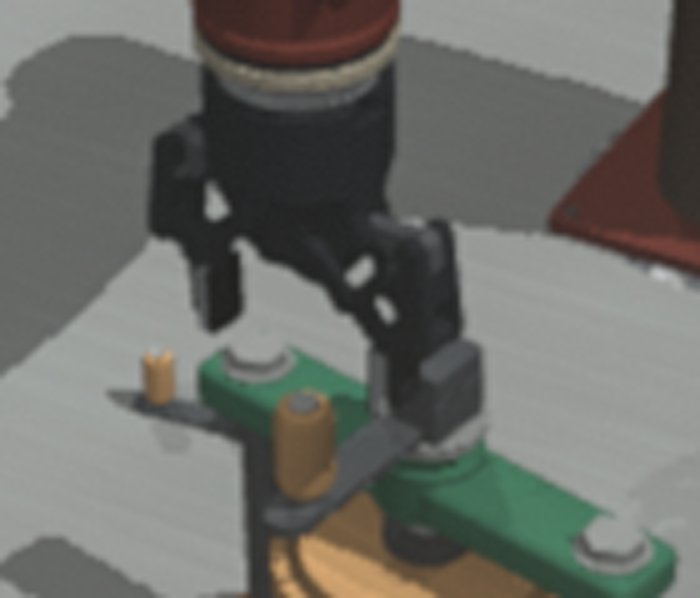

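Emit:
{"fn": "arm_command", "kwargs": {"targets": [0,0,-0.6,0,0,0,1,0,0,-0.7,0,0,0,1,0,0,-0.6,0,0,0,1,0,0,-0.35,0,0,0,1,0,0,0,0,0,0,1]}}

```text
time_s: 13.07
tcp_pos: [0.6452, 0.0442, 0.2666]
eef_rot: [-0.456, 0.541, 0.458, 0.538]
ft_force: [0.1, 1.0, -0.5]
width: 0.998
```

Emit:
{"fn": "arm_command", "kwargs": {"targets": [0,0,0,0,0,0,-1,0,0,0,0,0,0,-1,0,0,0,0,0,0,-1,0,0,0,0,0,0,-1,0,0,0,0,0,0,-1,0,0,0,0,0,0,-1,0,0,0,0,0,0,-1,0,0,0,0,0,0,-1,0,0,0,0,0,0,-1,0,0,0,0,0,0,-1]}}

```text
time_s: 13.9
tcp_pos: [0.6472, 0.044, 0.2705]
eef_rot: [-0.458, 0.539, 0.457, 0.54]
ft_force: [2.8, 0.4, 3.5]
width: 0.303
```

```bash
python3 - <<'E'
from h import *
st()
E
```

```text
t 13.9 tcp [0.6472 0.044  0.2705] xax [ 0.002 -0.    -1.   ] jawyaw 80.64 F [2.77 0.42 3.53] T [-0.02 -0.26  0.01] w 0.303 q [-0.054  0.254  1.414 -0.     1.472 -1.461]
```

```bash
cat >> h.py <<'E'
def arc(th0,steps,r=.088,dz=8/360,jaw=-1):
    out=[];t=th0
    for s in steps:
        a,b=np.radians(t),np.radians(t+s)
        out+=[round(r*(np.cos(b)-np.cos(a))/.025,3),round(r*(np.sin(b)-np.sin(a))/.025,3),round(s*dz/25,4),0,0,0,jaw]; t+=s
    print(t,out)
E
python3 -c "
from h import *
arc(-9.4,[2,4,5,5,5,5,5,5,5,5,4,0.4])"
```

```text
41.0 [np.float64(0.018), np.float64(0.122), 0.0018, 0, 0, 0, -1, np.float64(0.023), np.float64(0.245), 0.0036, 0, 0, 0, -1, np.float64(0.005), np.float64(0.307), 0.0044, 0, 0, 0, -1, np.float64(-0.022), np.float64(0.306), 0.0044, 0, 0, 0, -1, np.float64(-0.049), np.float64(0.303), 0.0044, 0, 0, 0, -1, np.float64(-0.075), np.float64(0.298), 0.0044, 0, 0, 0, -1, np.float64(-0.1), np.float64(0.29), 0.0044, 0, 0, 0, -1, np.float64(-0.125), np.float64(0.28), 0.0044, 0, 0, 0, -1, np.float64(-0.149), np.float64(0.268), 0.0044, 0, 0, 0, -1, np.float64(-0.172), np.float64(0.254), 0.0044, 0, 0, 0, -1, np.float64(-0.153), np.float64(0.192), 0.0036, 0, 0, 0, -1, np.float64(-0.016), np.float64(0.019), 0.0004, 0, 0, 0, -1]
```

Emit:
{"fn": "arm_command", "kwargs": {"targets": [0.018,0.122,0.002,0,0,0,-1,0.023,0.245,0.004,0,0,0,-1,0.005,0.307,0.004,0,0,0,-1,-0.022,0.306,0.004,0,0,0,-1,-0.049,0.303,0.004,0,0,0,-1,-0.075,0.298,0.004,0,0,0,-1,-0.1,0.29,0.004,0,0,0,-1,-0.125,0.28,0.004,0,0,0,-1,-0.149,0.268,0.004,0,0,0,-1,-0.172,0.254,0.004,0,0,0,-1,-0.153,0.192,0.004,0,0,0,-1,-0.016,0.019,0,0,0,0,-1]}}

```text
time_s: 14.9
tcp_pos: [0.6253, 0.1171, 0.2712]
eef_rot: [-0.458, 0.539, 0.458, 0.538]
ft_force: [-1.2, -2.8, 5.7]
width: 0.301
```

```bash
python3 - <<'E'
from h import *
st()
o=st();d=o['tcp_pos'][:2]-[.5597,.0585];print(np.hypot(*d),np.degrees(np.arctan2(d[1],d[0])))
g=grab('scene','w1.png')
cv2.imwrite('pics/w1c.png',cv2.resize(g['img'][130:280,240:400,::-1],None,fx=4,fy=4,interpolation=cv2.INTER_CUBIC))
st()
E
```

```text
t 14.9 tcp [0.6253 0.1171 0.2712] xax [-0.001 -0.001 -1.   ] jawyaw 80.71 F [-1.24 -2.77  5.72] T [-0.96  0.29  0.04] w 0.301 q [ 6.200e-02  2.260e-01  1.446e+00 -1.000e-03  1.471e+00 -1.347e+00]
t 14.9 tcp [0.6253 0.1171 0.2712] xax [-0.001 -0.001 -1.   ] jawyaw 80.71 F [-1.24 -2.77  5.72] T [-0.96  0.29  0.04] w 0.301 q [ 6.200e-02  2.260e-01  1.446e+00 -1.000e-03  1.471e+00 -1.347e+00]
0.08795109919158868 41.76684651136433
t 14.95 tcp [0.6254 0.1169 0.2711] xax [-0.001 -0.001 -1.   ] jawyaw 80.71 F [-0.59 -3.13  5.17] T [-0.68  0.41  0.  ] w 0.304 q [ 6.200e-02  2.260e-01  1.446e+00 -1.000e-03  1.471e+00 -1.347e+00]
```

View pics/w1c.png

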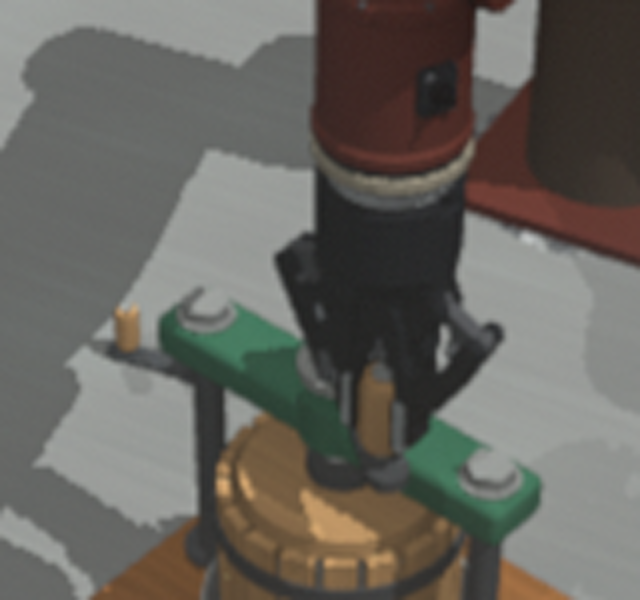

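```bash
sed -i 's/print(t,out)/print(round(t,1),[float(x) for x in out])/' h.py; python3 -c "
from h import *
arc(41,[5]+[10]*10+[5])
arc(151,[5]+[10]*10+[5])
arc(261,[5]+[10]*10+[5])"
```

```text
151 [-0.211, 0.223, 0.0044, 0.0, 0.0, 0.0, -1.0, -0.477, 0.386, 0.0089, 0.0, 0.0, 0.0, -1.0, -0.537, 0.297, 0.0089, 0.0, 0.0, 0.0, -1.0, -0.58, 0.2, 0.0089, 0.0, 0.0, 0.0, -1.0, -0.606, 0.096, 0.0089, 0.0, 0.0, 0.0, -1.0, -0.613, -0.011, 0.0089, 0.0, 0.0, 0.0, -1.0, -0.602, -0.117, 0.0089, 0.0, 0.0, 0.0, -1.0, -0.573, -0.22, 0.0089, 0.0, 0.0, 0.0, -1.0, -0.526, -0.316, 0.0089, 0.0, 0.0, 0.0, -1.0, -0.463, -0.403, 0.0089, 0.0, 0.0, 0.0, -1.0, -0.386, -0.477, 0.0089, 0.0, 0.0, 0.0, -1.0, -0.16, -0.262, 0.0044, 0.0, 0.0, 0.0, -1.0]
261 [-0.137, -0.275, 0.0044, 0.0, 0.0, 0.0, -1.0, -0.2, -0.58, 0.0089, 0.0, 0.0, 0.0, -1.0, -0.096, -0.606, 0.0089, 0.0, 0.0, 0.0, -1.0, 0.011, -0.613, 0.0089, 0.0, 0.0, 0.0, -1.0, 0.117, -0.602, 0.0089, 0.0, 0.0, 0.0, -1.0, 0.22, -0.573, 0.0089, 0.0, 0.0, 0.0, -1.0, 0.316, -0.526, 0.0089, 0.0, 0.0, 0.0, -1.0, 0.403, -0.463, 0.0089, 0.0, 0.0, 0.0, -1.0, 0.477, -0.386, 0.0089, 0.0, 0.0, 0.0, -1.0, 0.537, -0.297, 0.0089, 0.0, 0.0, 0.0, -1.0, 0.58, -0.2, 0.0089, 0.0, 0.0, 0.0, -1.0, 0.301, -0.061, 0.0044, 0.0, 0.0, 0.0, -1.0]
371 [0.305, -0.035, 0.0044, 0.0, 0.0, 0.0, -1.0, 0.613, 0.011, 0.0089, 0.0, 0.0, 0.0, -1.0, 0.602, 0.117, 0.0089, 0.0, 0.0, 0.0, -1.0, 0.573, 0.22, 0.0089, 0.0, 0.0, 0.0, -1.0, 0.526, 0.316, 0.0089, 0.0, 0.0, 0.0, -1.0, 0.463, 0.403, 0.0089, 0.0, 0.0, 0.0, -1.0, 0.386, 0.477, 0.0089, 0.0, 0.0, 0.0, -1.0, 0.297, 0.537, 0.0089, 0.0, 0.0, 0.0, -1.0, 0.2, 0.58, 0.0089, 0.0, 0.0, 0.0, -1.0, 0.096, 0.606, 0.0089, 0.0, 0.0, 0.0, -1.0, -0.011, 0.613, 0.0089, 0.0, 0.0, 0.0, -1.0, -0.045, 0.304, 0.0044, 0.0, 0.0, 0.0, -1.0]
```

Emit:
{"fn": "arm_command", "kwargs": {"targets": [-0.211,0.223,0.004,0,0,0,-1,-0.477,0.386,0.009,0,0,0,-1,-0.537,0.297,0.009,0,0,0,-1,-0.58,0.2,0.009,0,0,0,-1,-0.606,0.096,0.009,0,0,0,-1,-0.613,-0.011,0.009,0,0,0,-1,-0.602,-0.117,0.009,0,0,0,-1,-0.573,-0.22,0.009,0,0,0,-1,-0.526,-0.316,0.009,0,0,0,-1,-0.463,-0.403,0.009,0,0,0,-1,-0.386,-0.477,0.009,0,0,0,-1,-0.16,-0.262,0.004,0,0,0,-1]}}

```text
time_s: 15.95
tcp_pos: [0.4827, 0.1017, 0.274]
eef_rot: [-0.458, 0.538, 0.458, 0.54]
ft_force: [2.8, 2.3, 3.9]
width: 0.298
```

```bash
cat >> h.py <<'E'
def w():
    o=st();d=o['tcp_pos'][:2]-[.5597,.0585];a=np.arctan2(d[1],d[0]);F=o['ft_force']
    print('r',np.hypot(*d).round(4),'th',np.degrees(a).round(2),'Frad',(F[0]*np.cos(a)+F[1]*np.sin(a)).round(2),'Ftan',(-F[0]*np.sin(a)+F[1]*np.cos(a)).round(2))
E
python3 -c "
from h import *
w()"
```

```text
t 15.95 tcp [0.4827 0.1017 0.274 ] xax [ 0.002  0.001 -1.   ] jawyaw 80.69 F [2.84 2.35 3.94] T [ 0.24 -0.77  0.01] w 0.298 q [ 4.700e-02 -1.280e-01  1.808e+00  1.000e-03  1.460e+00 -1.362e+00]
r 0.0883 th 150.74 Frad -1.33 Ftan -3.43
```

Emit:
{"fn": "arm_command", "kwargs": {"targets": [-0.137,-0.275,0.004,0,0,0,-1,-0.2,-0.58,0.009,0,0,0,-1,-0.096,-0.606,0.009,0,0,0,-1,0.011,-0.613,0.009,0,0,0,-1,0.117,-0.602,0.009,0,0,0,-1,0.22,-0.573,0.009,0,0,0,-1,0.316,-0.526,0.009,0,0,0,-1,0.403,-0.463,0.009,0,0,0,-1,0.477,-0.386,0.009,0,0,0,-1,0.537,-0.297,0.009,0,0,0,-1,0.58,-0.2,0.009,0,0,0,-1,0.301,-0.061,0.004,0,0,0,-1]}}

```text
time_s: 16.95
tcp_pos: [0.5469, -0.0292, 0.2763]
eef_rot: [-0.457, 0.54, 0.458, 0.539]
ft_force: [-3.0, -1.6, 10.1]
width: 0.302
```

```bash
python3 -c "
from h import *
w()"
```

```text
t 16.95 tcp [ 0.5469 -0.0292  0.2763] xax [-0.001  0.    -1.   ] jawyaw 80.58 F [-3.05 -1.61 10.05] T [0.17 0.43 0.01] w 0.302 q [-0.197  0.009  1.672 -0.     1.461 -1.604]
r 0.0886 th -98.29 Frad 2.03 Ftan -2.78
```

Emit:
{"fn": "arm_command", "kwargs": {"targets": [0.305,-0.035,0.006,0,0,0,-1,0.613,0.011,0.01,0,0,0,-1,0.602,0.117,0.01,0,0,0,-1,0.573,0.22,0.01,0,0,0,-1,0.526,0.316,0.01,0,0,0,-1,0.463,0.403,0.01,0,0,0,-1,0.386,0.477,0.01,0,0,0,-1,0.297,0.537,0.01,0,0,0,-1,0.2,0.58,0.01,0,0,0,-1,0.096,0.606,0.01,0,0,0,-1,-0.011,0.613,0.01,0,0,0,-1,-0.045,0.304,0.005,0,0,0,-1]}}

```text
time_s: 17.95
tcp_pos: [0.6459, 0.0765, 0.2784]
eef_rot: [-0.457, 0.54, 0.458, 0.538]
ft_force: [-1.3, -2.8, 6.9]
width: 0.305
```

```bash
python3 -c "
from h import *
w()
arc(11,[5]+[10]*10+[5])
arc(121,[5]+[10]*10+[5])
arc(231,[5]+[10]*10+[5])"
```

```text
t 17.95 tcp [0.6459 0.0765 0.2784] xax [-0.002 -0.001 -1.   ] jawyaw 80.69 F [-1.34 -2.8   6.93] T [-0.71  0.45  0.03] w 0.305 q [-3.000e-03  2.570e-01  1.395e+00 -1.000e-03  1.491e+00 -1.411e+00]
r 0.0881 th 11.77 Frad -1.88 Ftan -2.46
121 [-0.072, 0.299, 0.0044, 0.0, 0.0, 0.0, -1.0, -0.22, 0.573, 0.0089, 0.0, 0.0, 0.0, -1.0, -0.316, 0.526, 0.0089, 0.0, 0.0, 0.0, -1.0, -0.403, 0.463, 0.0089, 0.0, 0.0, 0.0, -1.0, -0.477, 0.386, 0.0089, 0.0, 0.0, 0.0, -1.0, -0.537, 0.297, 0.0089, 0.0, 0.0, 0.0, -1.0, -0.58, 0.2, 0.0089, 0.0, 0.0, 0.0, -1.0, -0.606, 0.096, 0.0089, 0.0, 0.0, 0.0, -1.0, -0.613, -0.011, 0.0089, 0.0, 0.0, 0.0, -1.0, -0.602, -0.117, 0.0089, 0.0, 0.0, 0.0, -1.0, -0.573, -0.22, 0.0089, 0.0, 0.0, 0.0, -1.0, -0.27, -0.147, 0.0044, 0.0, 0.0, 0.0, -1.0]
231 [-0.256, -0.169, 0.0044, 0.0, 0.0, 0.0, -1.0, -0.463, -0.403, 0.0089, 0.0, 0.0, 0.0, -1.0, -0.386, -0.477, 0.0089, 0.0, 0.0, 0.0, -1.0, -0.297, -0.537, 0.0089, 0.0, 0.0, 0.0, -1.0, -0.2, -0.58, 0.0089, 0.0, 0.0, 0.0, -1.0, -0.096, -0.606, 0.0089, 0.0, 0.0, 0.0, -1.0, 0.011, -0.613, 0.0089, 0.0, 0.0, 0.0, -1.0, 0.117, -0.602, 0.0089, 0.0, 0.0, 0.0, -1.0, 0.22, -0.573, 0.0089, 0.0, 0.0, 0.0, -1.0, 0.316, -0.526, 0.0089, 0.0, 0.0, 0.0, -1.0, 0.403, -0.463, 0.0089, 0.0, 0.0, 0.0, -1.0, 0.23, -0.203, 0.0044, 0.0, 0.0, 0.0, -1.0]
341 [0.247, -0.183, 0.0044, 0.0, 0.0, 0.0, -1.0, 0.537, -0.297, 0.0089, 0.0, 0.0, 0.0, -1.0, 0.58, -0.2, 0.0089, 0.0, 0.0, 0.0, -1.0, 0.606, -0.096, 0.0089, 0.0, 0.0, 0.0, -1.0, 0.613, 0.011, 0.0089, 0.0, 0.0, 0.0, -1.0, 0.602, 0.117, 0.0089, 0.0, 0.0, 0.0, -1.0, 0.573, 0.22, 0.0089, 0.0, 0.0, 0.0, -1.0, 0.526, 0.316, 0.0089, 0.0, 0.0, 0.0, -1.0, 0.463, 0.403, 0.0089, 0.0, 0.0, 0.0, -1.0, 0.386, 0.477, 0.0089, 0.0, 0.0, 0.0, -1.0, 0.297, 0.537, 0.0089, 0.0, 0.0, 0.0, -1.0, 0.113, 0.286, 0.0044, 0.0, 0.0, 0.0, -1.0]
```

Emit:
{"fn": "arm_command", "kwargs": {"targets": [-0.072,0.299,0.005,0,0,0,-1,-0.22,0.573,0.009,0,0,0,-1,-0.316,0.526,0.009,0,0,0,-1,-0.403,0.463,0.009,0,0,0,-1,-0.477,0.386,0.009,0,0,0,-1,-0.537,0.297,0.009,0,0,0,-1,-0.58,0.2,0.009,0,0,0,-1,-0.606,0.096,0.009,0,0,0,-1,-0.613,-0.011,0.009,0,0,0,-1,-0.602,-0.117,0.009,0,0,0,-1,-0.573,-0.22,0.009,0,0,0,-1,-0.27,-0.147,0.005,0,0,0,-1]}}

```text
time_s: 18.95
tcp_pos: [0.5141, 0.1338, 0.2813]
eef_rot: [-0.458, 0.539, 0.457, 0.539]
ft_force: [2.5, -0.4, 3.2]
width: 0.294
```

```bash
python3 -c "
from h import *
w()"
```

```text
t 18.95 tcp [0.5141 0.1338 0.2813] xax [ 0.001 -0.001 -1.   ] jawyaw 80.67 F [ 2.52 -0.45  3.22] T [-0.32 -0.9  -0.01] w 0.294 q [ 1.060e-01 -3.500e-02  1.707e+00 -1.000e-03  1.469e+00 -1.301e+00]
r 0.088 th 121.2 Frad -1.69 Ftan -1.93
```

Emit:
{"fn": "arm_command", "kwargs": {"targets": [-0.256,-0.169,0.005,0,0,0,-1,-0.463,-0.403,0.009,0,0,0,-1,-0.386,-0.477,0.009,0,0,0,-1,-0.297,-0.537,0.009,0,0,0,-1,-0.2,-0.58,0.009,0,0,0,-1,-0.096,-0.606,0.009,0,0,0,-1,0.011,-0.613,0.009,0,0,0,-1,0.117,-0.602,0.009,0,0,0,-1,0.22,-0.573,0.009,0,0,0,-1,0.316,-0.526,0.009,0,0,0,-1,0.403,-0.463,0.009,0,0,0,-1,0.23,-0.203,0.005,0,0,0,-1]}}

```text
time_s: 19.95
tcp_pos: [0.5044, -0.0108, 0.2837]
eef_rot: [-0.456, 0.54, 0.458, 0.539]
ft_force: [-3.9, -0.3, 8.4]
width: 0.298
```

```bash
python3 -c "
from h import *
w()"
```

```text
t 19.95 tcp [ 0.5044 -0.0108  0.2837] xax [-0.002  0.001 -1.   ] jawyaw 80.57 F [-3.93 -0.32  8.43] T [0.47 0.27 0.05] w 0.298 q [-1.780e-01 -1.010e-01  1.764e+00  1.000e-03  1.480e+00 -1.585e+00]
r 0.0886 th -128.58 Frad 2.7 Ftan -2.87
```

Emit:
{"fn": "arm_command", "kwargs": {"targets": [0.247,-0.183,0.006,0,0,0,-1,0.537,-0.297,0.01,0,0,0,-1,0.58,-0.2,0.01,0,0,0,-1,0.606,-0.096,0.01,0,0,0,-1,0.613,0.011,0.01,0,0,0,-1,0.602,0.117,0.01,0,0,0,-1,0.573,0.22,0.01,0,0,0,-1,0.526,0.316,0.01,0,0,0,-1,0.463,0.403,0.01,0,0,0,-1,0.386,0.477,0.01,0,0,0,-1,0.297,0.537,0.01,0,0,0,-1,0.113,0.286,0.005,0,0,0,-1]}}

```text
time_s: 20.95
tcp_pos: [0.6434, 0.0305, 0.2859]
eef_rot: [-0.457, 0.54, 0.458, 0.539]
ft_force: [-0.2, -3.1, 4.8]
width: 0.305
```

```bash
python3 -c "
from h import *
w()
g=grab('scene')
cv2.imwrite('pics/w2.png',cv2.resize(g['img'][160:300,260:400,::-1],None,fx=4.2,fy=4.2,interpolation=cv2.INTER_CUBIC))
arc(341,[3,5,5,5,5,5,5,5,5,5,5,3])
arc(397,[3,5,5,5,5,5,5,5,5,5,5,3])
"
```

```text
t 20.95 tcp [0.6434 0.0305 0.2859] xax [-0.002  0.    -1.   ] jawyaw 80.64 F [-0.19 -3.1   4.8 ] T [-0.39  0.28  0.02] w 0.305 q [-0.075  0.239  1.403 -0.     1.502 -1.482]
r 0.0882 th -18.5 Frad 0.81 Ftan -3.0
397 [0.055, 0.176, 0.0027, 0.0, 0.0, 0.0, -1.0, 0.072, 0.299, 0.0044, 0.0, 0.0, 0.0, -1.0, 0.045, 0.304, 0.0044, 0.0, 0.0, 0.0, -1.0, 0.019, 0.307, 0.0044, 0.0, 0.0, 0.0, -1.0, -0.008, 0.307, 0.0044, 0.0, 0.0, 0.0, -1.0, -0.035, 0.305, 0.0044, 0.0, 0.0, 0.0, -1.0, -0.061, 0.301, 0.0044, 0.0, 0.0, 0.0, -1.0, -0.087, 0.294, 0.0044, 0.0, 0.0, 0.0, -1.0, -0.113, 0.286, 0.0044, 0.0, 0.0, 0.0, -1.0, -0.137, 0.275, 0.0044, 0.0, 0.0, 0.0, -1.0, -0.16, 0.262, 0.0044, 0.0, 0.0, 0.0, -1.0, -0.107, 0.15, 0.0027, 0.0, 0.0, 0.0, -1.0]
453 [-0.115, 0.144, 0.0027, 0.0, 0.0, 0.0, -1.0, -0.207, 0.226, 0.0044, 0.0, 0.0, 0.0, -1.0, -0.226, 0.207, 0.0044, 0.0, 0.0, 0.0, -1.0, -0.244, 0.187, 0.0044, 0.0, 0.0, 0.0, -1.0, -0.259, 0.165, 0.0044, 0.0, 0.0, 0.0, -1.0, -0.272, 0.142, 0.0044, 0.0, 0.0, 0.0, -1.0, -0.284, 0.118, 0.0044, 0.0, 0.0, 0.0, -1.0, -0.293, 0.092, 0.0044, 0.0, 0.0, 0.0, -1.0, -0.3, 0.066, 0.0044, 0.0, 0.0, 0.0, -1.0, -0.304, 0.04, 0.0044, 0.0, 0.0, 0.0, -1.0, -0.307, 0.013, 0.0044, 0.0, 0.0, 0.0, -1.0, -0.184, -0.005, 0.0027, 0.0, 0.0, 0.0, -1.0]
```

View pics/w2.png

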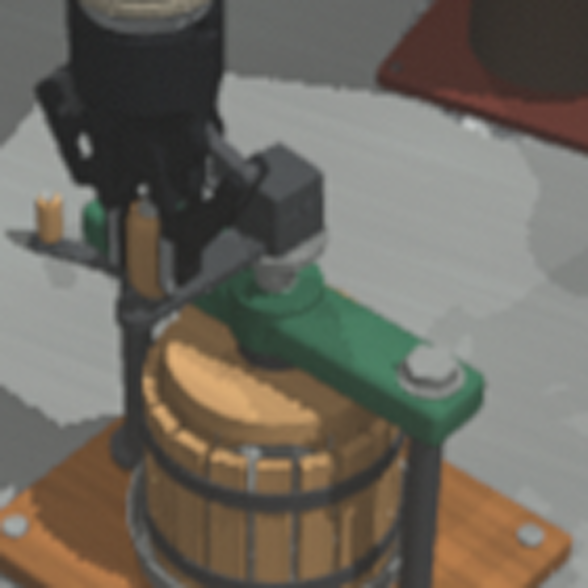

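Emit:
{"fn": "arm_command", "kwargs": {"targets": [0.055,0.176,0.003,0,0,0,-1,0.072,0.299,0.005,0,0,0,-1,0.045,0.304,0.005,0,0,0,-1,0.019,0.307,0.005,0,0,0,-1,-0.008,0.307,0.005,0,0,0,-1,-0.035,0.305,0.005,0,0,0,-1,-0.061,0.301,0.005,0,0,0,-1,-0.087,0.294,0.005,0,0,0,-1,-0.113,0.286,0.005,0,0,0,-1,-0.137,0.275,0.005,0,0,0,-1,-0.16,0.262,0.005,0,0,0,-1,-0.107,0.15,0.003,0,0,0,-1]}}

```text
time_s: 22.0
tcp_pos: [0.6293, 0.112, 0.2873]
eef_rot: [-0.457, 0.54, 0.458, 0.539]
ft_force: [0.9, -4.7, 3.5]
width: 0.301
```

```bash
python3 -c "
from h import *
w()
def an(g):
    P=cloud(g); im=g['img'].astype(int)
    d=np.hypot(P[...,0]-.5597,P[...,1]-.0585)
    green=(im[...,1]>im[...,0]*1.3)&(P[...,2]>.21)&(P[...,2]<.235)&(d>.04)&(d<.12)
    q=P[green]; A=np.c_[q[:,0]-.5597,q[:,1]-.0585,np.ones(len(q))]
    z=q[:,2]; k=np.abs(z-np.median(z))<.004; 
    print('yoke',k.sum(),np.median(z),z[k].mean(),np.linalg.lstsq(A[k],z[k],rcond=None)[0])
    m=(d<.02)&(P[...,2]>.27)
    z=P[m][:,2]; h,e=np.histogram(z,bins=np.arange(.285,.325,.001)); print(dict(zip(e.round(4),h)))
    mx=(np.abs(z-e[h.argmax()])<.0035); print('hub',mx.sum(),z[mx].mean(),np.median(z[mx]))
an(load('scene'))
g=grab('scene'); an(g); f=grab('top','w3t.png'); an(f)
cv2.imwrite('pics/w3.png',cv2.resize(g['img'][190:290,270:380,::-1],None,fx=6,fy=6,interpolation=cv2.INTER_CUBIC))
"
```

```text
t 22.0 tcp [0.6293 0.112  0.2873] xax [-0.001 -0.    -1.   ] jawyaw 80.66 F [ 0.93 -4.74  3.53] T [-0.89  0.17 -0.02] w 0.301 q [ 0.053  0.226  1.416 -0.     1.502 -1.355]
r 0.0878 th 37.56 Frad -2.16 Ftan -4.33
yoke 345 0.22047358170739467 0.22092830903158384 [-0.01408258  0.00174722  0.221111  ]
{np.float64(0.285): np.int64(4), np.float64(0.286): np.int64(5), np.float64(0.287): np.int64(4), np.float64(0.288): np.int64(5), np.float64(0.289): np.int64(2), np.float64(0.29): np.int64(7), np.float64(0.291): np.int64(1), np.float64(0.292): np.int64(4), np.float64(0.293): np.int64(1), np.float64(0.294): np.int64(8), np.float64(0.295): np.int64(3), np.float64(0.296): np.int64(4), np.float64(0.297): np.int64(3), np.float64(0.298): np.int64(3), np.float64(0.299): np.int64(2), np.float64(0.3): np.int64(7), np.float64(0.301): np.int64(4), np.float64(0.302): np.int64(12), np.float64(0.303): np.int64(16), np.float64(0.304): np.int64(18), np.float64(0.305): np.int64(28), np.float64(0.306): np.int64(20), np.float64(0.307): np.int64(11), np.float64(0.308): np.int64(1), np.float64(0.309): np.int64(1
[... 2645 characters left out ...]
 np.int64(7), np.float64(0.305): np.int64(15), np.float64(0.306): np.int64(14), np.float64(0.307): np.int64(12), np.float64(0.308): np.int64(8), np.float64(0.309): np.int64(5), np.float64(0.31): np.int64(2), np.float64(0.311): np.int64(4), np.float64(0.312): np.int64(1), np.float64(0.313): np.int64(0), np.float64(0.314): np.int64(0), np.float64(0.315): np.int64(0), np.float64(0.316): np.int64(0), np.float64(0.317): np.int64(0), np.float64(0.318): np.int64(0), np.float64(0.319): np.int64(0), np.float64(0.32): np.int64(0), np.float64(0.321): np.int64(0), np.float64(0.322): np.int64(0), np.float64(0.323): np.int64(0), np.float64(0.324): np.int64(0)}
hub 60 0.30612318697011914 0.3062671995795968
```

View pics/w3.png

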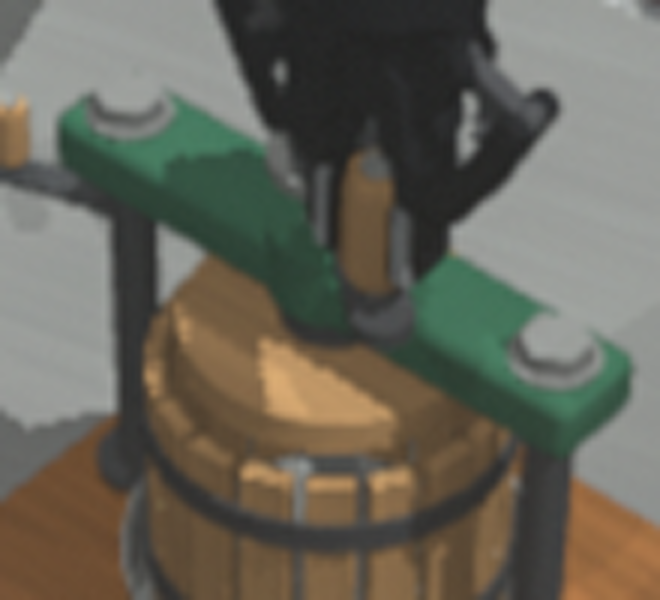

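Emit:
{"fn": "arm_command", "kwargs": {"targets": [-0.115,0.144,0.003,0,0,0,-1,-0.207,0.226,0.005,0,0,0,-1,-0.226,0.207,0.005,0,0,0,-1,-0.244,0.187,0.005,0,0,0,-1,-0.259,0.165,0.005,0,0,0,-1,-0.272,0.142,0.005,0,0,0,-1,-0.284,0.118,0.005,0,0,0,-1,-0.293,0.092,0.005,0,0,0,-1,-0.3,0.066,0.005,0,0,0,-1,-0.304,0.04,0.005,0,0,0,-1,-0.307,0.013,0.005,0,0,0,-1,-0.184,-0.005,0.003,0,0,0,-1]}}

```text
time_s: 23.1
tcp_pos: [0.5548, 0.1462, 0.289]
eef_rot: [-0.458, 0.539, 0.457, 0.539]
ft_force: [3.5, -5.1, 0.5]
width: 0.3
```

```bash
python3 -c "
from h import *
w()
arc(93,[2]*12)
arc(117,[2]*12)
arc(141,[1.5]*12)
arc(159,[1.5]*12)
arc(177,[1.5]*12)
arc(195,[1.5]*12)
" | tr -d ' '
```

```text
t23.1tcp[0.55480.14620.289]xax[0.001-0.001-1.]jawyaw80.65F[3.49-5.140.46]T[-1.26-0.64-0.01]w0.3q[1.210e-016.500e-021.591e+00-1.000e-031.484e+00-1.287e+00]
r0.0879th93.2Frad-5.33Ftan-3.19
117[-0.123,-0.009,0.0018,0.0,0.0,0.0,-1.0,-0.122,-0.013,0.0018,0.0,0.0,0.0,-1.0,-0.122,-0.017,0.0018,0.0,0.0,0.0,-1.0,-0.121,-0.021,0.0018,0.0,0.0,0.0,-1.0,-0.12,-0.026,0.0018,0.0,0.0,0.0,-1.0,-0.119,-0.03,0.0018,0.0,0.0,0.0,-1.0,-0.118,-0.034,0.0018,0.0,0.0,0.0,-1.0,-0.117,-0.038,0.0018,0.0,0.0,0.0,-1.0,-0.115,-0.042,0.0018,0.0,0.0,0.0,-1.0,-0.114,-0.046,0.0018,0.0,0.0,0.0,-1.0,-0.112,-0.05,0.0018,0.0,0.0,0.0,-1.0,-0.11,-0.054,0.0018,0.0,0.0,0.0,-1.0]
141[-0.108,-0.058,0.0018,0.0,0.0,0.0,-1.0,-0.106,-0.061,0.0018,0.0,0.0,0.0,-1.0,-0.104,-0.065,0.0018,0.0,0.0,0.0,-1.0,-0.102,-0.069,0.0018,0.0,0.0,0.0,-1.0,-0.099,-0.072,0.0018,0.0,0.0,0.0,-1.0,-0.097,-0.076,0.0018,0.0,0.0,0.0,-1.0,-0.094,-0.079,0.0018,0.0,0.0,0.0,-1.0,-0.091,-0.082,0.0018,0.0,0.0,0.0,-1.0,-0.088,-0.085,0.0018,0.0,0.0,0.0,-1.0,-0.085,-0.088,0.0018,0.0,0.0,0.0,-1.0,-0.082,-0.091,0.0018,0.0,0.0,0.0,-1.0,-0.079,-0.094,0.0018,0.0,0.0,0.0,-
[... 1124 characters left out ...]
,-0.092,0.0013,0.0,0.0,0.0,-1.0,0.011,-0.092,0.0013,0.0,0.0,0.0,-1.0,0.013,-0.091,0.0013,0.0,0.0,0.0,-1.0,0.016,-0.091,0.0013,0.0,0.0,0.0,-1.0,0.018,-0.09,0.0013,0.0,0.0,0.0,-1.0,0.02,-0.09,0.0013,0.0,0.0,0.0,-1.0,0.023,-0.089,0.0013,0.0,0.0,0.0,-1.0]
213.0[0.025,-0.089,0.0013,0.0,0.0,0.0,-1.0,0.027,-0.088,0.0013,0.0,0.0,0.0,-1.0,0.03,-0.087,0.0013,0.0,0.0,0.0,-1.0,0.032,-0.086,0.0013,0.0,0.0,0.0,-1.0,0.034,-0.086,0.0013,0.0,0.0,0.0,-1.0,0.036,-0.085,0.0013,0.0,0.0,0.0,-1.0,0.039,-0.084,0.0013,0.0,0.0,0.0,-1.0,0.041,-0.083,0.0013,0.0,0.0,0.0,-1.0,0.043,-0.082,0.0013,0.0,0.0,0.0,-1.0,0.045,-0.08,0.0013,0.0,0.0,0.0,-1.0,0.047,-0.079,0.0013,0.0,0.0,0.0,-1.0,0.049,-0.078,0.0013,0.0,0.0,0.0,-1.0]
```

Emit:
{"fn": "arm_command", "kwargs": {"targets": [-0.123,-0.025,0,0,0,0,-1,-0.122,-0.018,0,0,0,0,-1,-0.122,-0.017,0.001,0,0,0,-1,-0.121,-0.021,0.001,0,0,0,-1,-0.12,-0.026,0.001,0,0,0,-1,-0.119,-0.03,0.001,0,0,0,-1,-0.118,-0.034,0.001,0,0,0,-1,-0.117,-0.038,0.002,0,0,0,-1,-0.115,-0.042,0.002,0,0,0,-1,-0.114,-0.046,0.002,0,0,0,-1,-0.112,-0.05,0.002,0,0,0,-1,-0.11,-0.054,0.002,0,0,0,-1]}}

```text
time_s: 24.1
tcp_pos: [0.5196, 0.1367, 0.2896]
eef_rot: [-0.457, 0.539, 0.458, 0.539]
ft_force: [2.1, 1.7, 2.7]
width: 0.304
```

```bash
python3 -c "
from h import *
w()
g=grab('scene')
cv2.imwrite('pics/w4.png',cv2.resize(g['img'][190:290,270:380,::-1],None,fx=6,fy=6,interpolation=cv2.INTER_CUBIC))
w()"
```

```text
t 24.1 tcp [0.5196 0.1367 0.2896] xax [ 0.     0.001 -1.   ] jawyaw 80.66 F [2.05 1.68 2.69] T [-0.06 -0.62  0.03] w 0.304 q [ 1.100e-01 -2.400e-02  1.680e+00  1.000e-03  1.485e+00 -1.298e+00]
r 0.0879 th 117.14 Frad 0.56 Ftan -2.59
t 24.15 tcp [0.5193 0.1365 0.2896] xax [-0.     0.001 -1.   ] jawyaw 80.66 F [2.08 2.62 2.61] T [ 0.02 -0.54  0.04] w 0.3 q [ 1.100e-01 -2.400e-02  1.681e+00  1.000e-03  1.485e+00 -1.298e+00]
r 0.0879 th 117.4 Frad 1.37 Ftan -3.05
```

View pics/w4.png

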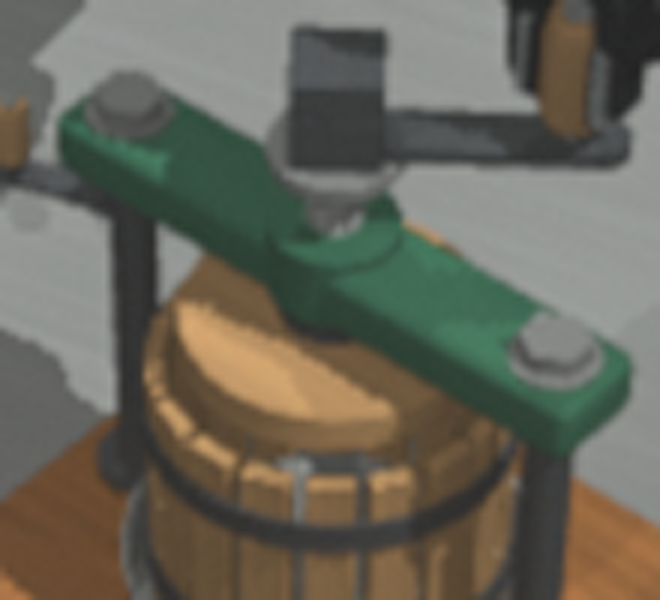

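```bash
python3 -c "
from h import *
for n in('scene',):
    g=load(n); P=cloud(g); im=g['img'].astype(int)
    d=np.hypot(P[...,0]-.5597,P[...,1]-.0585)
    for lo,hi,nm in((.298,.32,'hub'),):
        m=(d<.016)&(P[...,2]>.302)
        z=P[m][:,2]; print(nm,len(z),np.median(z),np.percentile(z,[25,75]))
    m=(d<.026)&(d>.02)&(P[...,2]>.255)&(P[...,2]<.275)&(im[...,0]>95)
    z=P[m][:,2]; print('collar',len(z),np.median(z))
"
```

```text
hub 104 0.3075477887022252 [0.30615258 0.3089879 ]
collar 54 0.26537083266204975
```

Emit:
{"fn": "arm_command", "kwargs": {"targets": [-0.108,-0.058,0.002,0,0,0,-1,-0.106,-0.061,0.002,0,0,0,-1,-0.104,-0.065,0.002,0,0,0,-1,-0.102,-0.069,0.002,0,0,0,-1,-0.099,-0.072,0.002,0,0,0,-1,-0.097,-0.076,0.002,0,0,0,-1,-0.094,-0.079,0.002,0,0,0,-1,-0.091,-0.082,0.002,0,0,0,-1,-0.088,-0.085,0.002,0,0,0,-1,-0.085,-0.088,0.002,0,0,0,-1]}}

```text
time_s: 24.98
tcp_pos: [0.4951, 0.1181, 0.2899]
eef_rot: [-0.457, 0.539, 0.458, 0.539]
ft_force: [-1.3, 4.5, 4.2]
width: 0.297
```

```bash
python3 -c "
from h import *
w()"
```

```text
t 24.98 tcp [0.4951 0.1181 0.2899] xax [-0.001  0.001 -1.   ] jawyaw 80.65 F [-1.29  4.49  4.25] T [ 0.61 -0.17 -0.01] w 0.297 q [ 7.900e-02 -9.400e-02  1.746e+00  1.000e-03  1.490e+00 -1.329e+00]
r 0.0879 th 137.32 Frad 4.0 Ftan -2.42
```

Emit:
{"fn": "arm_command", "kwargs": {"targets": [-0.07,-0.065,0.001,0,0,0,-1,-0.063,-0.066,0.001,0,0,0,-1,-0.06,-0.068,0.001,0,0,0,-1,-0.058,-0.07,0.001,0,0,0,-1,-0.057,-0.072,0.001,0,0,0,-1,-0.055,-0.074,0.001,0,0,0,-1,-0.053,-0.075,0.001,0,0,0,-1,-0.051,-0.077,0.001,0,0,0,-1,-0.049,-0.078,0.001,0,0,0,-1,-0.047,-0.079,0.001,0,0,0,-1]}}

```text
time_s: 25.82
tcp_pos: [0.4816, 0.0995, 0.2902]
eef_rot: [-0.458, 0.539, 0.457, 0.539]
ft_force: [0.8, 2.5, 2.4]
width: 0.297
```

```bash
cat > m.py <<'E'
from h import *
w()
fs=[grab('scene') for _ in range(6)]
H=[];Y=[];C=[]
for g in fs:
    P=cloud(g); im=g['img'].astype(int)
    d=np.hypot(P[...,0]-.5597,P[...,1]-.0585)
    z=P[...,2][(d<.014)&(P[...,2]>.302)]; H.append(np.median(z))
    z=P[...,2][(im[...,1]>im[...,0]*1.3)&(P[...,2]>.216)&(P[...,2]<.227)&(d>.04)&(d<.10)]; Y.append(np.mean(z))
    z=P[...,2][(d<.026)&(d>.02)&(P[...,2]>.258)&(P[...,2]<.275)&(im[...,0]>95)]; C.append(np.median(z))
print(np.round(H,4),np.mean(H),np.round(Y,4),np.mean(Y),np.round(C,4),np.mean(C))
w()
cv2.imwrite('pics/w5.png',cv2.resize(fs[0]['img'][190:290,270:380,::-1],None,fx=6,fy=6,interpolation=cv2.INTER_CUBIC))
E
python3 m.py
```

```text
t 25.82 tcp [0.4816 0.0995 0.2902] xax [ 0. -0. -1.] jawyaw 80.63 F [0.76 2.47 2.41] T [ 0.39 -0.51  0.01] w 0.297 q [ 0.043 -0.138  1.786 -0.     1.493 -1.364]
r 0.0882 th 152.29 Frad 0.48 Ftan -2.54
[0.3085 0.3091 0.308  0.3088 0.3089 0.3085] 0.3086304730217081 [0.2212 0.2211 0.2212 0.2211 0.221  0.2211] 0.22111884669901208 [0.266  0.2654 0.2655 0.2655 0.2655 0.2652] 0.265513296097688
t 26.12 tcp [0.4817 0.0996 0.2902] xax [ 0.    -0.001 -1.   ] jawyaw 80.63 F [0.16 2.19 2.74] T [ 0.13 -0.39 -0.08] w 0.299 q [ 4.400e-02 -1.380e-01  1.786e+00 -1.000e-03  1.493e+00 -1.363e+00]
r 0.0882 th 152.22 Frad 0.88 Ftan -2.01
```

Emit:
{"fn": "arm_command", "kwargs": {"targets": [-0.029,-0.054,0.001,0,0,0,-1,-0.028,-0.055,0.001,0,0,0,-1,-0.027,-0.055,0.001,0,0,0,-1,-0.026,-0.056,0.001,0,0,0,-1]}}

```text
time_s: 26.45
tcp_pos: [0.479, 0.0942, 0.2904]
eef_rot: [-0.458, 0.539, 0.457, 0.539]
ft_force: [1.8, 1.9, 3.1]
width: 0.305
```

Emit:
{"fn": "arm_command", "kwargs": {"targets": [-0.025,-0.056,0.001,0,0,0,-1,-0.024,-0.056,0.001,0,0,0,-1,-0.023,-0.057,0.001,0,0,0,-1]}}

```text
time_s: 26.7
tcp_pos: [0.4771, 0.09, 0.2905]
eef_rot: [-0.458, 0.539, 0.457, 0.539]
ft_force: [3.2, 1.0, 3.2]
width: 0.299
```

Emit:
{"fn": "arm_command", "kwargs": {"targets": [-0.021,-0.057,0.001,0,0,0,-1]}}

```text
time_s: 26.78
tcp_pos: [0.4766, 0.0885, 0.2905]
eef_rot: [-0.458, 0.539, 0.457, 0.539]
ft_force: [2.2, 1.3, 2.1]
width: 0.3
```

Emit:
{"fn": "arm_command", "kwargs": {"targets": [-0.02,-0.058,0.001,0,0,0,-1]}}

```text
time_s: 26.87
tcp_pos: [0.4761, 0.0871, 0.2905]
eef_rot: [-0.458, 0.539, 0.457, 0.539]
ft_force: [3.0, 1.7, 1.8]
width: 0.304
```

Emit:
{"fn": "arm_command", "kwargs": {"targets": [-0.019,-0.058,0.001,0,0,0,-1]}}

```text
time_s: 26.95
tcp_pos: [0.4756, 0.0857, 0.2905]
eef_rot: [-0.458, 0.539, 0.457, 0.539]
ft_force: [2.1, 1.4, 1.8]
width: 0.305
```

Emit:
{"fn": "arm_command", "kwargs": {"targets": [-0.018,-0.058,0.001,0,0,0,-1]}}

```text
time_s: 27.03
tcp_pos: [0.4751, 0.0842, 0.2905]
eef_rot: [-0.458, 0.539, 0.457, 0.539]
ft_force: [3.3, 1.6, 2.4]
width: 0.301
```

Emit:
{"fn": "arm_command", "kwargs": {"targets": [-0.017,-0.058,0.001,0,0,0,-1]}}

```text
time_s: 27.12
tcp_pos: [0.4747, 0.0828, 0.2905]
eef_rot: [-0.458, 0.539, 0.458, 0.539]
ft_force: [3.8, 1.6, 2.7]
width: 0.304
```

Emit:
{"fn": "arm_command", "kwargs": {"targets": [-0.015,-0.059,0.002,0,0,0,-1]}}

```text
time_s: 27.2
tcp_pos: [0.4743, 0.0813, 0.2906]
eef_rot: [-0.458, 0.539, 0.458, 0.539]
ft_force: [3.7, 2.1, 3.5]
width: 0.303
```

Emit:
{"fn": "arm_command", "kwargs": {"targets": [-0.014,-0.059,0.002,0,0,0,-1]}}

```text
time_s: 27.28
tcp_pos: [0.4739, 0.0799, 0.2906]
eef_rot: [-0.458, 0.539, 0.458, 0.539]
ft_force: [2.8, 2.8, 2.8]
width: 0.298
```

Emit:
{"fn": "arm_command", "kwargs": {"targets": [-0.013,-0.059,0.002,0,0,0,-1]}}

```text
time_s: 27.37
tcp_pos: [0.4735, 0.0784, 0.2907]
eef_rot: [-0.458, 0.539, 0.458, 0.539]
ft_force: [3.8, 2.3, 1.3]
width: 0.303
```

Emit:
{"fn": "arm_command", "kwargs": {"targets": [-0.012,-0.06,0.002,0,0,0,-1]}}

```text
time_s: 27.45
tcp_pos: [0.4732, 0.0769, 0.2907]
eef_rot: [-0.458, 0.539, 0.458, 0.539]
ft_force: [3.8, 1.7, 2.0]
width: 0.3
```

Emit:
{"fn": "arm_command", "kwargs": {"targets": [-0.012,-0.06,0.002,0,0,0,-1]}}

```text
time_s: 27.53
tcp_pos: [0.4729, 0.0755, 0.2908]
eef_rot: [-0.458, 0.539, 0.458, 0.539]
ft_force: [3.3, 2.2, 2.3]
width: 0.299
```

Emit:
{"fn": "arm_command", "kwargs": {"targets": [-0.011,-0.06,0.002,0,0,0,-1]}}

```text
time_s: 27.62
tcp_pos: [0.4726, 0.0739, 0.2908]
eef_rot: [-0.457, 0.539, 0.458, 0.539]
ft_force: [3.2, 2.2, 2.7]
width: 0.3
```

Emit:
{"fn": "arm_command", "kwargs": {"targets": [-0.01,-0.06,0.001,0,0,0,-1]}}

```text
time_s: 27.7
tcp_pos: [0.4724, 0.0724, 0.2908]
eef_rot: [-0.457, 0.539, 0.458, 0.539]
ft_force: [3.2, 2.3, 2.6]
width: 0.302
```

Emit:
{"fn": "arm_command", "kwargs": {"targets": [-0.009,-0.06,0.001,0,0,0,-1]}}

```text
time_s: 27.78
tcp_pos: [0.4721, 0.0709, 0.2908]
eef_rot: [-0.457, 0.539, 0.458, 0.539]
ft_force: [2.6, 2.6, 2.8]
width: 0.3
```

Emit:
{"fn": "arm_command", "kwargs": {"targets": [-0.008,-0.06,0.001,0,0,0,-1]}}

```text
time_s: 27.87
tcp_pos: [0.4719, 0.0695, 0.2909]
eef_rot: [-0.457, 0.539, 0.458, 0.539]
ft_force: [2.6, 2.4, 1.8]
width: 0.296
```

Emit:
{"fn": "arm_command", "kwargs": {"targets": [-0.007,-0.061,0.001,0,0,0,-1]}}

```text
time_s: 27.95
tcp_pos: [0.4717, 0.0679, 0.2909]
eef_rot: [-0.457, 0.539, 0.458, 0.539]
ft_force: [2.5, 2.4, 2.8]
width: 0.302
```

Emit:
{"fn": "arm_command", "kwargs": {"targets": [-0.006,-0.061,0.001,0,0,0,-1]}}

```text
time_s: 28.03
tcp_pos: [0.4716, 0.0664, 0.2909]
eef_rot: [-0.457, 0.539, 0.458, 0.539]
ft_force: [2.1, 2.5, 3.1]
width: 0.303
```

Emit:
{"fn": "arm_command", "kwargs": {"targets": [-0.005,-0.061,0.001,0,0,0,-1]}}

```text
time_s: 28.12
tcp_pos: [0.4715, 0.0649, 0.2909]
eef_rot: [-0.457, 0.539, 0.458, 0.539]
ft_force: [2.4, 2.1, 2.5]
width: 0.301
```

Emit:
{"fn": "arm_command", "kwargs": {"targets": [-0.004,-0.061,0.001,0,0,0,-1]}}

```text
time_s: 28.2
tcp_pos: [0.4714, 0.0633, 0.2909]
eef_rot: [-0.457, 0.539, 0.458, 0.539]
ft_force: [2.4, 2.4, 2.1]
width: 0.298
```

Emit:
{"fn": "arm_command", "kwargs": {"targets": [-0.003,-0.061,0.001,0,0,0,-1]}}

```text
time_s: 28.28
tcp_pos: [0.4713, 0.0618, 0.291]
eef_rot: [-0.457, 0.539, 0.458, 0.539]
ft_force: [2.9, 3.1, 2.2]
width: 0.304
```

Emit:
{"fn": "arm_command", "kwargs": {"targets": [-0.002,-0.061,0.001,0,0,0,-1]}}

```text
time_s: 28.37
tcp_pos: [0.4712, 0.0603, 0.291]
eef_rot: [-0.457, 0.539, 0.458, 0.539]
ft_force: [2.5, 2.5, 2.1]
width: 0.297
```

Emit:
{"fn": "arm_command", "kwargs": {"targets": [0,-0.061,0.001,0,0,0,-1]}}

```text
time_s: 28.45
tcp_pos: [0.4712, 0.0588, 0.291]
eef_rot: [-0.457, 0.539, 0.458, 0.539]
ft_force: [1.5, 3.5, 2.6]
width: 0.308
```

Emit:
{"fn": "arm_command", "kwargs": {"targets": [0,-0.061,0.001,0,0,0,-1]}}

```text
time_s: 28.53
tcp_pos: [0.4712, 0.0572, 0.2911]
eef_rot: [-0.457, 0.539, 0.458, 0.539]
ft_force: [1.6, 2.7, 2.4]
width: 0.299
```

Emit:
{"fn": "arm_command", "kwargs": {"targets": [0.001,-0.061,0.001,0,0,0,-1]}}

```text
time_s: 28.62
tcp_pos: [0.4712, 0.0557, 0.2911]
eef_rot: [-0.457, 0.539, 0.458, 0.539]
ft_force: [0.8, 2.3, 2.5]
width: 0.308
```

Emit:
{"fn": "arm_command", "kwargs": {"targets": [0.002,-0.061,0.001,0,0,0,-1]}}

```text
time_s: 28.7
tcp_pos: [0.4713, 0.0542, 0.2911]
eef_rot: [-0.457, 0.539, 0.458, 0.539]
ft_force: [1.5, 2.2, 3.1]
width: 0.301
```

Emit:
{"fn": "arm_command", "kwargs": {"targets": [0.003,-0.061,0.001,0,0,0,-1]}}

```text
time_s: 28.78
tcp_pos: [0.4714, 0.0526, 0.2911]
eef_rot: [-0.457, 0.539, 0.458, 0.539]
ft_force: [1.1, 3.4, 3.4]
width: 0.305
```

Emit:
{"fn": "arm_command", "kwargs": {"targets": [0.004,-0.061,0.001,0,0,0,-1]}}

```text
time_s: 28.87
tcp_pos: [0.4715, 0.0511, 0.2912]
eef_rot: [-0.457, 0.539, 0.458, 0.539]
ft_force: [1.7, 1.9, 3.0]
width: 0.303
```

Emit:
{"fn": "arm_command", "kwargs": {"targets": [0.005,-0.061,0.001,0,0,0,-1]}}

```text
time_s: 28.95
tcp_pos: [0.4716, 0.0496, 0.2912]
eef_rot: [-0.457, 0.539, 0.458, 0.539]
ft_force: [1.0, 2.2, 2.4]
width: 0.3
```

Emit:
{"fn": "arm_command", "kwargs": {"targets": [0.006,-0.061,0.001,0,0,0,-1]}}

```text
time_s: 29.03
tcp_pos: [0.4718, 0.0481, 0.2912]
eef_rot: [-0.457, 0.539, 0.458, 0.539]
ft_force: [1.2, 2.8, 3.0]
width: 0.301
```

Emit:
{"fn": "arm_command", "kwargs": {"targets": [0.007,-0.061,0.001,0,0,0,-1]}}

```text
time_s: 29.12
tcp_pos: [0.472, 0.0465, 0.2912]
eef_rot: [-0.457, 0.539, 0.458, 0.539]
ft_force: [0.8, 3.5, 2.3]
width: 0.298
```

Emit:
{"fn": "arm_command", "kwargs": {"targets": [0.009,-0.061,0.001,0,0,0,-1]}}

```text
time_s: 29.2
tcp_pos: [0.4722, 0.045, 0.2913]
eef_rot: [-0.457, 0.539, 0.458, 0.539]
ft_force: [-0.4, 3.5, 2.2]
width: 0.3
```

Emit:
{"fn": "arm_command", "kwargs": {"targets": [0.01,-0.061,0.001,0,0,0,-1]}}

```text
time_s: 29.28
tcp_pos: [0.4725, 0.0435, 0.2913]
eef_rot: [-0.457, 0.539, 0.458, 0.539]
ft_force: [-0.2, 2.5, 2.6]
width: 0.305
```

Emit:
{"fn": "arm_command", "kwargs": {"targets": [0.011,-0.06,0.001,0,0,0,-1]}}

```text
time_s: 29.37
tcp_pos: [0.4727, 0.042, 0.2913]
eef_rot: [-0.457, 0.539, 0.458, 0.539]
ft_force: [0.8, 3.0, 3.4]
width: 0.299
```

Emit:
{"fn": "arm_command", "kwargs": {"targets": [0.012,-0.06,0.001,0,0,0,-1]}}

```text
time_s: 29.45
tcp_pos: [0.473, 0.0405, 0.2913]
eef_rot: [-0.457, 0.539, 0.458, 0.539]
ft_force: [0.3, 2.9, 1.9]
width: 0.303
```

Emit:
{"fn": "arm_command", "kwargs": {"targets": [0.013,-0.06,0.001,0,0,0,-1]}}

```text
time_s: 29.53
tcp_pos: [0.4734, 0.039, 0.2914]
eef_rot: [-0.457, 0.539, 0.458, 0.539]
ft_force: [0.6, 2.4, 3.0]
width: 0.298
```

Emit:
{"fn": "arm_command", "kwargs": {"targets": [0.013,-0.06,0.001,0,0,0,-1]}}

```text
time_s: 29.62
tcp_pos: [0.4737, 0.0375, 0.2914]
eef_rot: [-0.457, 0.539, 0.458, 0.539]
ft_force: [0.5, 2.7, 2.8]
width: 0.305
```

Emit:
{"fn": "arm_command", "kwargs": {"targets": [0.014,-0.059,0.001,0,0,0,-1]}}

```text
time_s: 29.7
tcp_pos: [0.4741, 0.036, 0.2914]
eef_rot: [-0.457, 0.539, 0.458, 0.539]
ft_force: [0.7, 2.6, 3.8]
width: 0.298
```

Emit:
{"fn": "arm_command", "kwargs": {"targets": [0.016,-0.059,0.001,0,0,0,-1]}}

```text
time_s: 29.78
tcp_pos: [0.4745, 0.0345, 0.2914]
eef_rot: [-0.457, 0.539, 0.458, 0.539]
ft_force: [-0.0, 3.7, 3.9]
width: 0.3
```

Emit:
{"fn": "arm_command", "kwargs": {"targets": [0.017,-0.059,0.001,0,0,0,-1]}}

```text
time_s: 29.87
tcp_pos: [0.4749, 0.033, 0.2915]
eef_rot: [-0.458, 0.539, 0.458, 0.539]
ft_force: [0.6, 3.4, 3.2]
width: 0.306
```

Emit:
{"fn": "arm_command", "kwargs": {"targets": [0.018,-0.058,0.001,0,0,0,-1]}}

```text
time_s: 29.95
tcp_pos: [0.4754, 0.0316, 0.2915]
eef_rot: [-0.458, 0.539, 0.458, 0.539]
ft_force: [0.2, 2.3, 3.0]
width: 0.303
```

Emit:
{"fn": "arm_command", "kwargs": {"targets": [0.019,-0.058,0.001,0,0,0,-1]}}

```text
time_s: 30.03
tcp_pos: [0.4758, 0.0301, 0.2915]
eef_rot: [-0.457, 0.539, 0.458, 0.539]
ft_force: [-0.2, 3.0, 2.3]
width: 0.302
```

Emit:
{"fn": "arm_command", "kwargs": {"targets": [0.02,-0.058,0.001,0,0,0,-1]}}

```text
time_s: 30.12
tcp_pos: [0.4763, 0.0287, 0.2915]
eef_rot: [-0.457, 0.539, 0.458, 0.539]
ft_force: [1.0, 3.1, 2.8]
width: 0.3
```

Emit:
{"fn": "arm_command", "kwargs": {"targets": [0.021,-0.057,0.001,0,0,0,-1]}}

```text
time_s: 30.2
tcp_pos: [0.4769, 0.0273, 0.2916]
eef_rot: [-0.458, 0.539, 0.458, 0.539]
ft_force: [-0.5, 2.3, 3.3]
width: 0.303
```

Emit:
{"fn": "arm_command", "kwargs": {"targets": [0.022,-0.057,0.001,0,0,0,-1]}}

```text
time_s: 30.28
tcp_pos: [0.4774, 0.0258, 0.2916]
eef_rot: [-0.457, 0.539, 0.458, 0.539]
ft_force: [0.6, 2.6, 3.7]
width: 0.302
```

Emit:
{"fn": "arm_command", "kwargs": {"targets": [0.024,-0.057,0.001,0,0,0,-1]}}

```text
time_s: 30.37
tcp_pos: [0.478, 0.0244, 0.2916]
eef_rot: [-0.457, 0.539, 0.458, 0.539]
ft_force: [-0.4, 1.8, 3.0]
width: 0.3
```

Emit:
{"fn": "arm_command", "kwargs": {"targets": [0.025,-0.056,0.001,0,0,0,-1]}}

```text
time_s: 30.45
tcp_pos: [0.4786, 0.023, 0.2917]
eef_rot: [-0.457, 0.539, 0.458, 0.539]
ft_force: [-0.8, 2.7, 3.9]
width: 0.308
```

Emit:
{"fn": "arm_command", "kwargs": {"targets": [0.025,-0.056,0.001,0,0,0,-1]}}

```text
time_s: 30.53
tcp_pos: [0.4792, 0.0216, 0.2916]
eef_rot: [-0.457, 0.539, 0.458, 0.539]
ft_force: [-0.7, 1.8, 3.0]
width: 0.301
```

Emit:
{"fn": "arm_command", "kwargs": {"targets": [0.026,-0.055,0.001,0,0,0,-1]}}

```text
time_s: 30.62
tcp_pos: [0.4799, 0.0202, 0.2917]
eef_rot: [-0.457, 0.539, 0.458, 0.539]
ft_force: [-0.8, 3.5, 3.4]
width: 0.299
```

Emit:
{"fn": "arm_command", "kwargs": {"targets": [0.027,-0.055,0.001,0,0,0,-1]}}

```text
time_s: 30.7
tcp_pos: [0.4806, 0.0188, 0.2917]
eef_rot: [-0.457, 0.539, 0.458, 0.539]
ft_force: [-1.0, 2.4, 3.5]
width: 0.303
```

Emit:
{"fn": "arm_command", "kwargs": {"targets": [0.028,-0.054,0.001,0,0,0,-1]}}

```text
time_s: 30.78
tcp_pos: [0.4812, 0.0175, 0.2917]
eef_rot: [-0.457, 0.539, 0.458, 0.539]
ft_force: [-2.1, 1.6, 3.3]
width: 0.3
```

Emit:
{"fn": "arm_command", "kwargs": {"targets": [0.028,-0.054,0.001,0,0,0,-1]}}

```text
time_s: 30.87
tcp_pos: [0.482, 0.0161, 0.2918]
eef_rot: [-0.457, 0.539, 0.458, 0.539]
ft_force: [-2.2, 1.4, 3.3]
width: 0.302
```

```bash
python3 m.py
```

```text
t 30.87 tcp [0.482  0.0161 0.2918] xax [-0. -0. -1.] jawyaw 80.64 F [-2.23  1.38  3.3 ] T [ 0.62 -0.09 -0.01] w 0.302 q [-0.13  -0.163  1.805 -0.     1.499 -1.538]
r 0.0885 th -151.39 Frad 1.29 Ftan -2.28
[0.31   0.31   0.31   0.3097 0.3099 0.3102] 0.3099575373231773 [0.2211 0.2212 0.2212 0.2214 0.221  0.2211] 0.2211647710688507 [0.2672 0.2669 0.267  0.2671 0.2673 0.2674] 0.26714999130722644
t 31.17 tcp [0.482  0.0161 0.2918] xax [-0. -0. -1.] jawyaw 80.64 F [-0.76  1.26  3.52] T [ 0.44 -0.1  -0.01] w 0.302 q [-0.13  -0.163  1.805 -0.     1.499 -1.537]
r 0.0885 th -151.42 Frad 0.06 Ftan -1.47
```

View pics/w5.png

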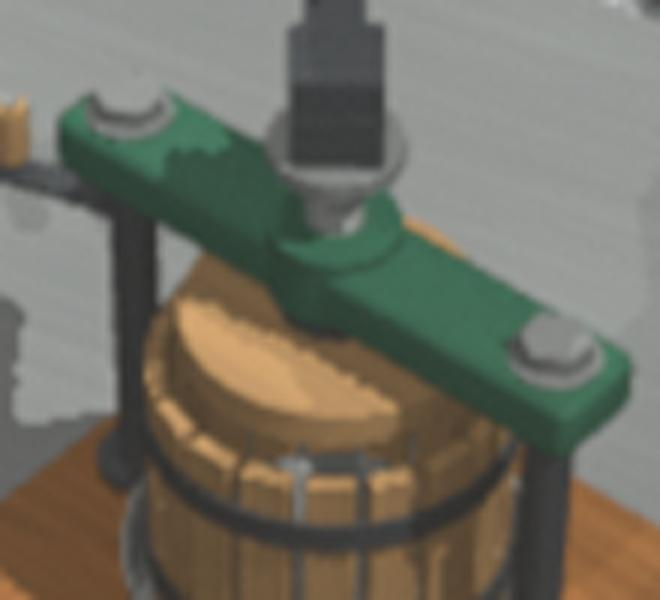

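Emit:
{"fn": "arm_command", "kwargs": {"targets": [0.023,-0.042,0.001,0,0,0,-1]}}

```text
time_s: 31.25
tcp_pos: [0.4824, 0.0154, 0.2918]
eef_rot: [-0.458, 0.539, 0.458, 0.539]
ft_force: [-1.6, 1.3, 3.2]
width: 0.298
```

Emit:
{"fn": "arm_command", "kwargs": {"targets": [0.025,-0.041,0.001,0,0,0,-1]}}

```text
time_s: 31.33
tcp_pos: [0.483, 0.0143, 0.2918]
eef_rot: [-0.458, 0.539, 0.458, 0.539]
ft_force: [-2.3, 1.4, 3.9]
width: 0.301
```

Emit:
{"fn": "arm_command", "kwargs": {"targets": [0.025,-0.041,0.001,0,0,0,-1]}}

```text
time_s: 31.42
tcp_pos: [0.4837, 0.0131, 0.2919]
eef_rot: [-0.457, 0.539, 0.458, 0.539]
ft_force: [-2.0, 1.6, 3.1]
width: 0.304
```

Emit:
{"fn": "arm_command", "kwargs": {"targets": [0.026,-0.041,0.001,0,0,0,-1]}}

```text
time_s: 31.5
tcp_pos: [0.4844, 0.012, 0.2919]
eef_rot: [-0.457, 0.539, 0.458, 0.539]
ft_force: [-2.5, 1.1, 3.2]
width: 0.305
```

Emit:
{"fn": "arm_command", "kwargs": {"targets": [0.026,-0.041,0.001,0,0,0,-1]}}

```text
time_s: 31.58
tcp_pos: [0.485, 0.011, 0.2919]
eef_rot: [-0.457, 0.539, 0.458, 0.539]
ft_force: [-2.3, 0.5, 3.8]
width: 0.299
```

Emit:
{"fn": "arm_command", "kwargs": {"targets": [0.026,-0.041,0.001,0,0,0,-1]}}

```text
time_s: 31.67
tcp_pos: [0.4856, 0.0101, 0.2919]
eef_rot: [-0.457, 0.539, 0.458, 0.539]
ft_force: [-4.4, 2.8, 3.2]
width: 0.296
```

Emit:
{"fn": "arm_command", "kwargs": {"targets": [0.01,-0.015,0,0,0,0,-1]}}

```text
time_s: 31.75
tcp_pos: [0.4857, 0.01, 0.2918]
eef_rot: [-0.457, 0.539, 0.458, 0.539]
ft_force: [-4.0, 3.2, 4.0]
width: 0.304
```

Emit:
{"fn": "arm_command", "kwargs": {"targets": [0.01,-0.016,0,0,0,0,-1]}}

```text
time_s: 31.83
tcp_pos: [0.4858, 0.0098, 0.2918]
eef_rot: [-0.457, 0.539, 0.458, 0.539]
ft_force: [-5.0, 3.9, 4.6]
width: 0.304
```

Emit:
{"fn": "arm_command", "kwargs": {"targets": [0.011,-0.017,0,0,0,0,-1,0,0,0,0,0,0,-1]}}

```text
time_s: 32.0
tcp_pos: [0.486, 0.0096, 0.2918]
eef_rot: [-0.457, 0.539, 0.458, 0.539]
ft_force: [-6.0, 3.6, 4.5]
width: 0.3
```

Emit:
{"fn": "arm_command", "kwargs": {"targets": [0.012,-0.018,0,0,0,0,-1,0,0,0,0,0,0,-1]}}

```text
time_s: 32.17
tcp_pos: [0.4861, 0.0093, 0.2918]
eef_rot: [-0.457, 0.539, 0.459, 0.539]
ft_force: [-5.1, 5.2, 5.5]
width: 0.298
```

Emit:
{"fn": "arm_command", "kwargs": {"targets": [-0.02,0.03,0,0,0,0,-1,0,0,0,0,0,0,-1]}}

```text
time_s: 32.33
tcp_pos: [0.4859, 0.0097, 0.2919]
eef_rot: [-0.457, 0.539, 0.458, 0.539]
ft_force: [-5.1, 3.3, 3.9]
width: 0.299
```

```bash
python3 m.py
```

```text
t 32.33 tcp [0.4859 0.0097 0.2919] xax [-0.001  0.001 -1.   ] jawyaw 80.66 F [-5.08  3.25  3.93] T [ 0.9   0.49 -0.02] w 0.299 q [-1.430e-01 -1.520e-01  1.796e+00  1.000e-03  1.499e+00 -1.551e+00]
r 0.0885 th -146.52 Frad 2.44 Ftan -5.52
[0.31   0.3097 0.31   0.3101 0.3101 0.3099] 0.3099781801177303 [0.2212 0.2211 0.2212 0.2212 0.2212 0.2211] 0.22116326950295742 [0.2668 0.2667 0.2671 0.2671 0.2674 0.2672] 0.267046908777118
t 32.63 tcp [0.4859 0.0097 0.2918] xax [-0.001  0.001 -1.   ] jawyaw 80.66 F [-3.61  2.88  3.89] T [0.89 0.42 0.02] w 0.3 q [-1.430e-01 -1.520e-01  1.796e+00  1.000e-03  1.499e+00 -1.551e+00]
r 0.0885 th -146.51 Frad 1.42 Ftan -4.39
```

Emit:
{"fn": "arm_command", "kwargs": {"targets": [-0.016,0.024,0,0,0,0,-1,0,0,0,0,0,0,-1,0,0,0,0,0,0,1,0,0,0,0,0,0,1,0,0,0,0,0,0,1,0,0,0,0,0,0,1,0,0,0,0,0,0,1,0,0,0,0,0,0,1,0,0,0,0,0,0,1,0,0,0,0,0,0,1]}}

```text
time_s: 33.47
tcp_pos: [0.486, 0.0098, 0.2919]
eef_rot: [-0.458, 0.539, 0.458, 0.539]
ft_force: [-0.4, 0.4, 0.9]
width: 1.005
```

Emit:
{"fn": "arm_command", "kwargs": {"targets": [0,0,0.3,0,0,0,1,0,0,0.6,0,0,0,1,0,0,1,0,0,0,1,0,0,1,0,0,0,1,0,0,1,0,0,0,1,-0.5,-0.5,0.6,0,0,0,1,-1,-1,0,0,0,0,1,-1,-1,0,0,0,0,1,-1,-1,0,0,0,0,1,0,-1,0,0,0,0,1,0,-1,0,0,0,0,1,0,-0.5,0,0,0,0,1]}}

```text
time_s: 34.47
tcp_pos: [0.3979, -0.1424, 0.4054]
eef_rot: [-0.458, 0.54, 0.456, 0.54]
ft_force: [0.2, -0.1, 0.2]
width: 1.003
```

```bash
python3 m.py; python3 -c "
from h import *
g=load('scene'); cv2.imwrite('pics/e1.png',g['img'][:,:,::-1]); f=grab('top','e2.png')
cv2.imwrite('pics/e3.png',cv2.resize(g['img'][180:300,260:400,::-1],None,fx=5,fy=5,interpolation=cv2.INTER_CUBIC))
for h,n in((g,'s'),(f,'t')):
    P=cloud(h); d=np.hypot(P[...,0]-.5597,P[...,1]-.0585); z=P[...,2][(d<.014)&(P[...,2]>.302)]; print(n,len(z),np.median(z))
"
```

```text
t 34.47 tcp [ 0.3979 -0.1424  0.4054] xax [ 0.001 -0.002 -1.   ] jawyaw 80.53 F [ 0.16 -0.06  0.19] T [-0.01 -0.02 -0.02] w 1.003 q [-5.300e-01 -3.320e-01  1.736e+00 -1.000e-03  1.735e+00 -1.936e+00]
r 0.258 th -128.85 Frad -0.06 Ftan 0.16
[0.3104 0.3099 0.3096 0.31   0.31   0.3099] 0.3099730701669381 [0.2212 0.2211 0.2213 0.2212 0.2211 0.2211] 0.22117123500529937 [0.2672 0.2671 0.2668 0.2673 0.2676 0.2671] 0.26717625853981547
t 34.77 tcp [ 0.3986 -0.1395  0.4048] xax [ 0.  0. -1.] jawyaw 80.69 F [0.26 0.46 0.14] T [ 0.   -0.02  0.01] w 1.003 q [-0.524 -0.332  1.737  0.     1.736 -1.932]
r 0.2553 th -129.14 Frad -0.52 Ftan -0.08
s 75 0.30993089700377874
t 145 0.3108198822483139
```

View pics/e3.png

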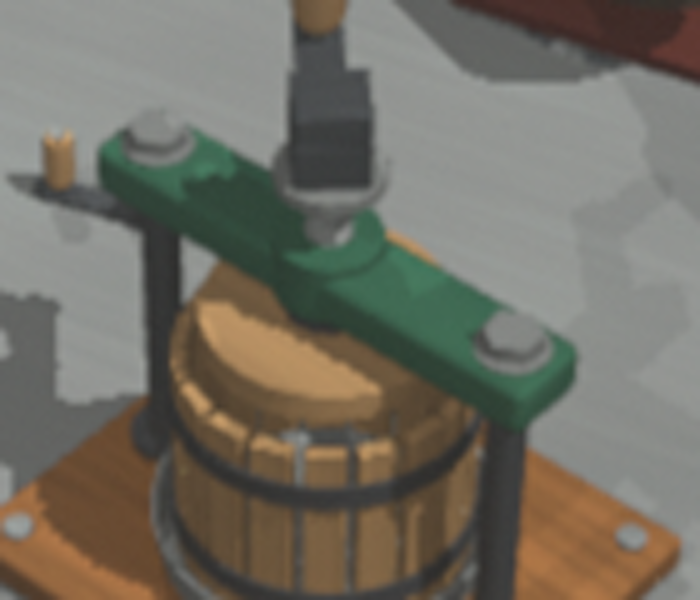

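View pics/e2.png

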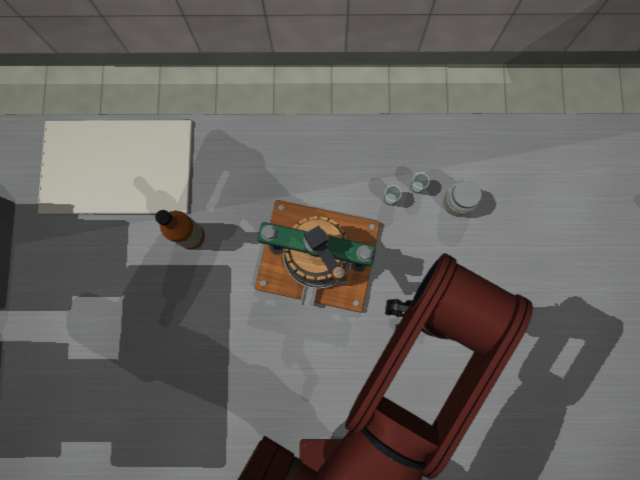

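View pics/e1.png

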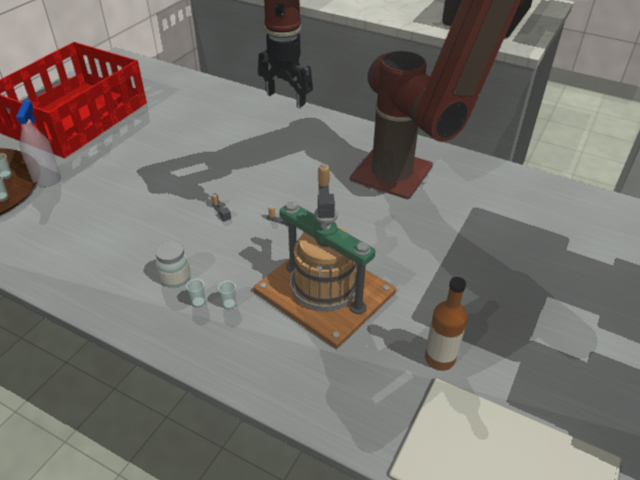

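The crank sits flush on the collar, near (325,205) in the scene view. The hub top reads 0.310–0.311 m against 0.310 m expected at the stop. The bottle, jar and glasses are at the same pixels as at the start, and the gripper is clear.

```bash
python3 -c "
from h import *
print(manip.job_done())"
```

```text
the job is handed in; nothing more can be done
None
```

The job is handed in. The largest crank is fitted on the spindle, and the pressing plate is wound up to its stop under the yoke. I set the crank down until it touched the collar, then held it by the knob and wound about 943° anticlockwise (2.62 turns, about 20.9 mm of rise). When it stopped I eased off, let go and moved clear, finishing at about 35 s.

- **Stop:** the force on the knob rose from about 2.5 N while winding to about 7 N, and the knob gained less than half of what I commanded. That is below the 15 N limit.
- **Height:** after release the hub top read 0.310 m in the scene view and 0.311 m from above, against 0.310 m expected at the stop. The crank looks flush on its collar.
- **Surroundings:** the bottle, jar and glasses are where they were at the start.
- **Disagreements:** my camera estimates put the stop at about 890–937°, a little before it was felt. The depth readings have about 1 mm of bias, so the felt stop, not the pictures, is what confirms the last fraction of a millimetre.

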